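# Reset the medicine shelf

### The arm

A 7-joint arm with a two-finger parallel gripper is mounted at the origin on the work surface. World frame = base frame: x ahead of the robot, y to its left, z up, the work surface at z = 0. Lengths are in m, angles in rad, forces in N, time in s.
With the tool pointing down it reaches from about 0.425 to 0.875 m from the base axis. Payload 4.7 kg.
Tool frame: the origin (TCP) lies on the centre line of the jaws, within the pads' length; the fingertips stand 8 mm ahead of it and the grasp point (between the pads) lies 11 mm behind it; z points along the fingers, y is the direction in which the jaws open and shut (so a half turn about z gives the same grasp; the last joint's range is limited). The gripper opens to 87 mm and grips with 3 to 60 N. Pads are 19 mm wide; open, the fingers measure 117 mm over their backs; the gripper's body (75 mm by 190 mm) begins 51 mm behind the grasp point.
Start: joints at [0.014, 0.321, -0.07, 1.45, 0.023, 1.371, -0.057], TCP at [0.65, -0, 0.231] pointing down, gripper open.
Joint ranges: [-2.86, 2.86], [-0.3, 2.09], [-1.38, 1.24], [0.06, 2.45], [-1.56, 4.7], [0.09, 2.05], [-2.69, 2.69]. Speed limits (rad/s): [2.57, 2.57, 3.14, 3.14, 3.14, 3.14, 3.14].

### API

Orientations are given as a rotation vector (axis times angle).
In Python, from bench import ctrl, cams, workorder gives the robot as it stands. The module is installed in compiled form; this text tells all that it offers.
- The arm moves only by the tool carry_out, never from a script. Its argument "rows" is a list of rows, each an object with "offset": the shift along the tool's x, y, z in m, a list of three; "rot": the turn, a rotation vector about the tool's x, y, z in degrees, a list of three; "gripper": the opening, from 0 (shut) to 1 (fully open). In form: [{"offset": [dx, dy, dz], "rot": [rx, ry, rz], "gripper": gripper}, ...]. A call has 1 to 10 rows; each row shifts and turns the commanded pose from where the row before left it, along the tool's axes as they then stand; what a row does not reach is not made up. A row lasts 1/8 s, in which the tool goes at most 62.5 mm and 10.7 degrees, less where a joint would pass 70% of its speed; a pose out of reach is approached as far as the arm can. A call is refused whole if a number of a shift passes 0.0625 or a number of a turn 10.7, either way. A call with a gripper value outside its range is refused whole. The fingers move at their own pace and stop on an object; "grip_force" is the grip in N (left out, the last holds). Time passes only in rows, so rows that do not move let the fingers close. It gives the time, the measured TCP pose, the force and the opening at its end, in the units of the state.
- ctrl.get_state(): the state, without advancing time (a new reading comes with each control period).
- cams.get_image(name): name is "scene" or "side" or "wrist"; returns a dict with "img" (420x560x3 uint8, red, green, blue), "vfov" (degrees; the focal length in pixels is half the picture's height over the tangent of half this angle, whatever the lens; pixels are square), "cx", "cy" (the principal point, pixels), "k1" (the pictures are not rectified: a ray, as slopes to the right and down, at radius r is drawn at 1 + k1 r^2 times it, then the intrinsics apply), "R" (3x3) and "t" (3): a world point X has camera coordinates R X + t. Camera axes: x right, y down, z forward; pixel columns grow to the right and rows downward; lengths in m; the calibration is good to about 2 mm. A picture is of the moment at which its call begins. There is no depth.
- workorder.close_job(): hands the job in, once; it reports no verdict.
The state is a dict: "time": time; "joint_positions": joint angles; "qd": joint speeds; "joint_torque": joint torques, N m; "position": TCP position; "tool_rot": TCP orientation; "ft_force": force on the tool from outside, world axes, zero at the start; "torque": the same for the moment, N m; "grip_width": opening from 0.0 (shut) to 1.0 (fully open).
Only numpy, scipy, OpenCV 4.12 (cv2) and the standard library are available. Lean on these libraries where they do the work, as an engineer would, in place of code of your own. Each camera call takes 0.05 s, during which the arm holds its last target.

### The job

Reset the shelf after the medicine round: tilt the bin open, drop in every used, open dose cup and push the bin fully shut. Set the blood pressure monitor on its charging base, screen to the front and fully down over both pegs, and lean the memo board from the rack squarely against the oak block, foot on the shelf, on the side where the table lamp stands so that the lamp lights it. Leave the pill bottles and the tumbler where they are.

Things in the scene. Friction and masses are not known exactly. Their poses are not given: they have to be found in the camera images.
- bin: White plastic tilt-out bin housing, fixed, 150 deep (x) x 150 wide (y) x 190 mm high, with a flat roof. Origin: centre of its underside. Its -x face is open and is filled by the tilting bucket's front panel.
- bin_tilt (a joint): Tilt of the bin's bucket in rad: 0 shut, 0.72 fully tilted out towards the housing's -x. The hinge runs along the housing's y through (-73, 0, 8) mm in the housing frame, at the foot of the front panel. Stiff: it stays where it is left; about 3 N at the handle moves it.
- bin_handle (a point): Centre of the bucket's steel handle: a round bar 10 mm thick, 84 mm long along the bin's y, standing 33 mm above the top of the front panel (217 mm up when shut, 27 mm above the roof), 209 mm above the hinge. It can be taken from above. It moves with the bucket.
- bin_inside (a point): Centre of the bucket's inner floor (moves with the bucket; x to the back of the bin, y across, z up along the front panel). Inside: 115 deep (x) x 120 wide (y) mm, front wall 171 mm high, side and back walls 125 mm. Tilted right out, the mouth in front of the housing is about 120 mm (x) wide, its middle about 60 mm in front of the housing and 160 mm up.
- lamp: Table lamp, fixed, 290 mm high, with a round paper shade 130 mm wide and a thin stem; stands at the left or the right end of the shelf. Origin: centre of its foot.
- block: Oak bookend block, fixed, 110 (x) x 60 (y) x 80 mm high. Origin: centre of its underside. The two long faces, +y and -y, can take the board.
- rack: Dark steel letter rack, fixed: two upright rails along its x, 13 mm apart, tops 44 mm up, over an 8 mm base. The memo board stands in it on edge at the start. Origin: centre of its underside.
- board: Memo board, both sides alike: white panel in a thin oak frame, 160 (x) x 10 (y, thickness) x 130 mm (z), 0.15 to 0.3 kg. Origin: middle of its lower edge. Stands upright in the rack at the start.
- board_top (a point): Middle of the memo board's upper edge, 130 mm above its origin along the board's z.
- monitor: White blood pressure monitor, 100 (x) x 130 (y) x 42 mm high with a carrying ridge on top: 24 mm thick (x), 90 mm long (y), from 42 to 76 mm up, its middle 8 mm behind the origin (+x). Dark screen on top at the front (-x). Two 16 mm holes, 14 mm deep, in the underside at (20, +-40) mm. Origin: centre of its underside. 0.25 to 0.5 kg.
- monitor_front (a point): Middle of the monitor's lower front edge, 50 mm in front (-x) of its origin.
- dock: Grey charging base, fixed, 120 (x) x 150 (y) x 12 mm, with two tapered steel pegs, 12 mm thick and 10 mm high, at (20, +-40) mm; its front is -x, the cable leaves at the back. Origin: centre of its underside.
- dock_seat (a point): Centre of the charging base's top, 12 mm up: the monitor's origin comes here when it is seated.
- dock_front (a point): Point on the charging base's top 50 mm in front (-x) of its centre: the monitor's lower front edge comes here.
- cup_1: Used dose cup: open white plastic cup, 37 mm wide, 32 mm high, 12 g, empty; two to four of the four are present. Origin: centre of its underside.
- cup_2: Used dose cup: open white plastic cup, 37 mm wide, 32 mm high, 12 g, empty; two to four of the four are present. Origin: centre of its underside.
- cup_3: Used dose cup: open white plastic cup, 37 mm wide, 32 mm high, 12 g, empty; two to four of the four are present. Origin: centre of its underside.
- cup_4: Used dose cup: open white plastic cup, 37 mm wide, 32 mm high, 12 g, empty; two to four of the four are present. Origin: centre of its underside.
- bottle_a: Amber pill bottle with a white screw cap, 46 mm wide at the cap, 76 mm high. Origin: centre of its underside. Stays.
- bottle_b: Larger amber pill bottle with a white screw cap, 54 mm wide, 86 mm high. Origin: centre of its underside. Stays.
- tumbler: Glass tumbler, 72 mm wide, 95 mm high. Origin: centre of its underside. Stays.
Mind the look-alikes: they are no part of the job. There is more than one size of the board; the job needs the larger. What is shaped like the cup_1 but orange is not meant.

How it is judged:
By the outcome, as a careful person would: the job done as asked, in the order asked, and still so for the second after the job is handed in, with the robot touching nothing.
Of cup_1, cup_2, cup_3, cup_4 only 2 to 4 are there at a start; the rules pass over those that are not, and their reading is None.
At some moment in a run one of cup_1, cup_2, cup_3, cup_4, monitor may be knocked a few centimetres aside while the robot is not near it.
It also fails if it takes over 210 s, if anything falls off the work surface, if the arm or the gripper's body presses on something with over 40 N, if the wrist force passes 120 N, or if a joint passes its speed limit or range.

## Working session

There is one attempt and no reset: what is moved stays moved. The work goes in short steps, Python scripts to look and compute and a tool call to move; the robot and the scene stay as the last step left them, time stands still between calls to the robot, and variables do not carry over. Pictures are saved under pics/ and viewed, and the job is handed in when it is done.

Besides the shell and the picture viewer there is one more tool, called after "Request:" by a JSON object that holds its "api" and its "payload". carry_out: Moves the arm, as the interface text tells. Its arguments: {"type":"object","properties":{"rows":{"type":"array"},"grip_force":{"type":"number"}},"required":["rows"]}

```bash
mkdir -p pics
cat > h.py <<'E'
import numpy as np, cv2, json
from bench import ctrl, cams, workorder
def grab(n,tag):
    d=cams.get_image(n); cv2.imwrite(f'pics/{tag}.png',d['img'][:,:,::-1]); 
    np.savez(f'pics/{tag}.npz',**{k:np.array(v) for k,v in d.items()}); return d
def load(tag):
    z=np.load(f'pics/{tag}.npz'); return {k:z[k] for k in z.files}
def K(d):
    f=d['img'].shape[0]/2/np.tan(np.radians(d['vfov'])/2); return np.array([[f,0,d['cx']],[0,f,d['cy']],[0,0,1]],float)
def ray(d,uv):
    p=cv2.undistortPoints(np.array([[uv]],float),K(d),np.array([float(d['k1']),0,0,0]))[0,0]
    R=np.array(d['R']);t=np.array(d['t'])
    return -R.T@t, R.T@np.array([p[0],p[1],1])
def onz(d,uv,z):
    c,r=ray(d,uv); return c+r*(z-c[2])/r[2]
def proj(d,X):
    X=np.atleast_2d(np.array(X,float))
    rv=cv2.Rodrigues(np.array(d['R'],float))[0]
    return cv2.projectPoints(X,rv,np.array(d['t'],float),K(d),np.array([float(d['k1']),0,0,0]))[0][:,0]
def tri(d1,u1,d2,u2):
    c1,r1=ray(d1,u1);c2,r2=ray(d2,u2)
    A=np.stack([r1,-r2],1); s=np.linalg.lstsq(A,c2-c1,rcond=None)[0]
    a=c1+s[0]*r1;b=c2+s[1]*r2; return (a+b)/2,np.linalg.norm(a-b)
E
python3 - <<'E'
from h import *
for n in ['scene','side','wrist']:
    d=grab(n,n+'0'); print(n,d['vfov'],d['k1'],-np.array(d['R']).T@d['t'])
s=ctrl.get_state(); print(s)
E
```

```text
scene 42.04880641608783 0.008778337008389044 [0.83217405 0.82526124 1.40246762]
side 55.073511941036706 0.01669836351894888 [-0.23225359 -0.98839143  0.9065762 ]
wrist 65.87374250264904 -0.01878568342566383 [0.65000016 0.07723717 0.38335076]
{'time': 0.15, 'joint_positions': array([ 0.01410009,  0.32165164, -0.07007225,  1.4514112 ,  0.02261377,
        1.37079477, -0.05693386]), 'qd': array([ 0.00095162, -0.00026481, -0.0004237 , -0.00338183, -0.00106021,
        0.00015998, -0.00024538]), 'joint_torque': array([ 2.16972071e-04, -4.91794288e+01, -4.04079035e-01, -3.12878716e+01,
       -6.39387709e-02,  4.04033612e-02,  9.90178205e-05]), 'position': array([ 6.49587342e-01, -5.85807835e-05,  2.29705116e-01]), 'tool_rot': array([-2.22077612e+00, -2.22073542e+00,  1.75394289e-03]), 'ft_force': array([0.04051404, 0.00503255, 1.46838562]), 'torque': array([ 0.00131243,  0.02464673, -0.04698235]), 'grip_width': 1.0013586657860805}
```

View pics/scene0.png

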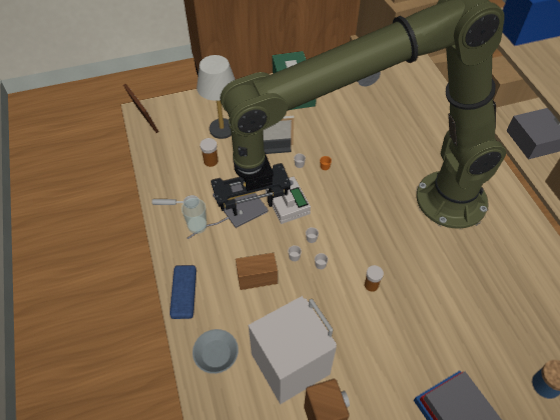

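View pics/side0.png

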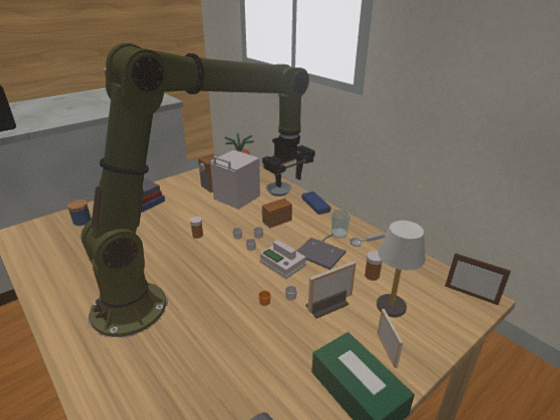

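View pics/wrist0.png

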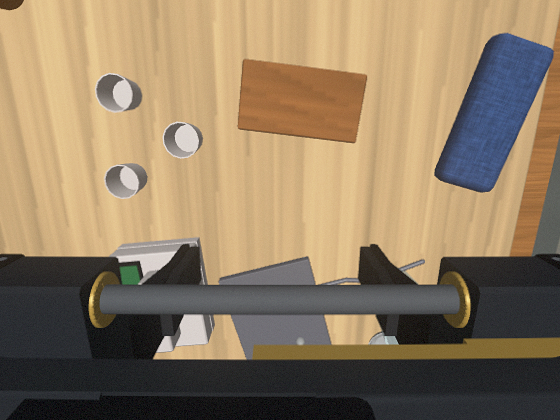

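Run:
```python
from h import *
def crop(tag,x0,y0,x1,y1,o):
    im=load(tag)['img'][y0:y1,x0:x1,::-1]; s=min(800/(x1-x0),600/(y1-y0)); cv2.imwrite(f'pics/{o}.png',cv2.resize(im,None,fx=s,fy=s,interpolation=cv2.INTER_CUBIC))
crop('scene0',130,40,400,240,'c1')
crop('scene0',130,200,400,400,'c2')
crop('side0',160,130,360,280,'c3')
crop('side0',240,220,500,415,'c4')
```

```text
(no output)
```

View pics/c1.png

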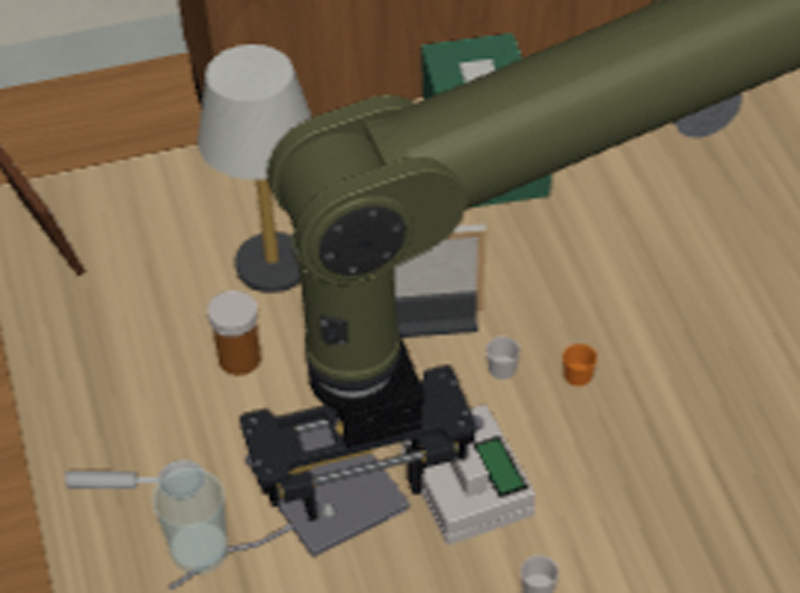

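View pics/c2.png

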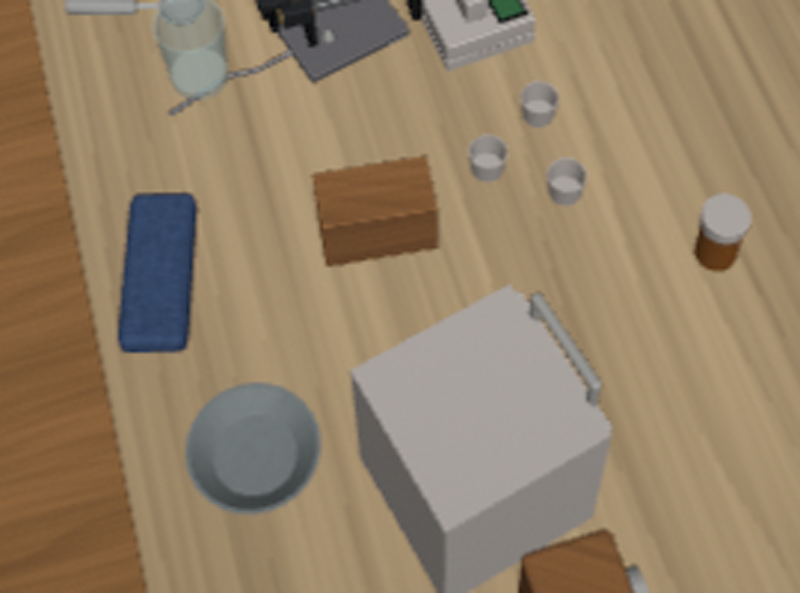

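View pics/c3.png

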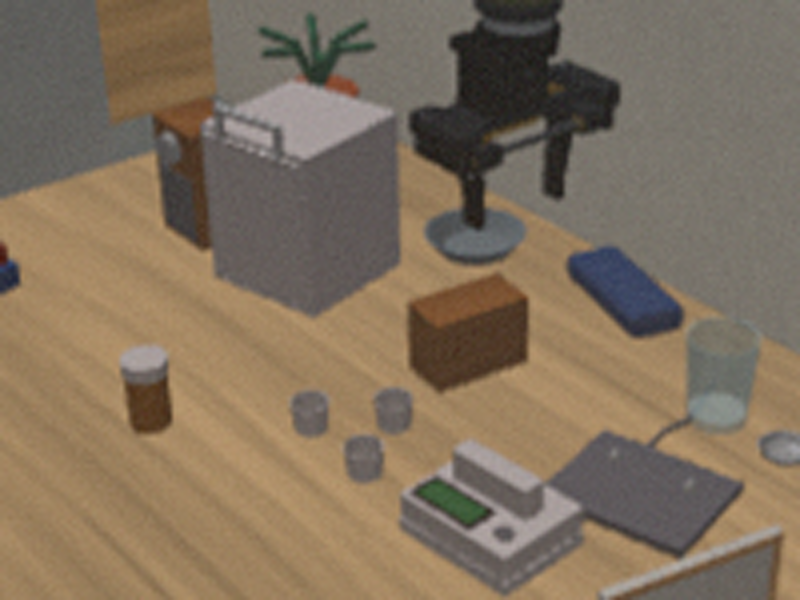

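View pics/c4.png

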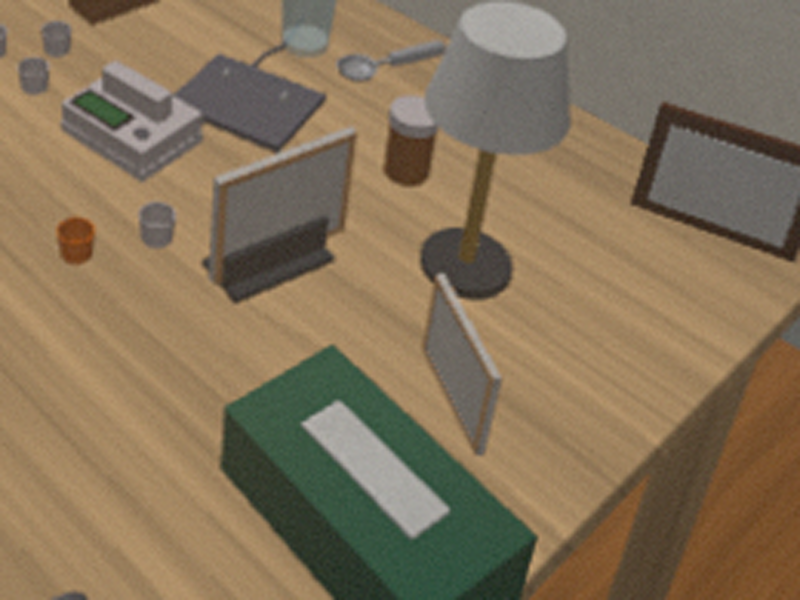

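Run:
```python
from h import *
sc=load('scene0');sd=load('side0')
S1=lambda u,v:(130+u/2.963,40+v/2.963)
S2=lambda u,v:(130+u/2.963,200+v/2.963)
D3=lambda u,v:(160+u/4,130+v/4)
D4=lambda u,v:(240+u/3.077,220+v/3.077)
def P(n,d,uv,z): print(n,np.round(onz(d,uv,z)*1000).astype(int))
for n,p in zip('1234',[S2(539,92),S2(488,144),S2(567,169),S1(503,347)]): P('cup sc '+n,sc,p,.032)
for n,p in zip('1234',[D3(365,444),D3(394,397),D3(310,401),D4(158,210)]): P('cup sd '+n,sd,p,.032)
for p in [(512,287),(352,373),(445,522),(609,430)]: P('bin roof',sc,S2(*p),.19)
for p in [(537,300),(595,388)]: P('handle',sc,S2(*p),.217)
for p in [(217,100),(282,130)]: P('handle sd',sd,D3(*p),.217)
for p in [(313,174),(427,157),(438,209),(324,227)]: P('block',sc,S2(*p),.08)
for p in [(409,300),(492,276),(528,300),(441,330)]: P('block sd',sd,D3(*p),.08)
for p in [(605,432),(742,487),(683,555)]: P('dock sd',sd,D3(*p),.012)
for p in [(614,450),(690,480)]: P('peg sd',sd,D3(*p),.022)
for p in [(408,505),(315,555)]: P('dock sc',sc,S1(*p),.012)
for p in [(402,495),(583,510),(505,563)]: P('mon top sd',sd,D3(*p),.042)
for p in [(535,490),(447,513)]: P('mon top sc',sc,S1(*p),.038)
for p in [(216,183),(353,133)]: P('board top',sd,D4(*p),.138)
for p in [(238,298),(333,257),(205,263)]: P('rack base',sd,D4(*p),.0)
for p in [(222,258),(328,220),(225,283)]: P('rack rail',sd,D4(*p),.044)
for p in [(485,228)]: P('board sc',sc,S1(*p),.138)
P('lamp',sd,D4(466,262),0); P('lamp',sc,S1(270,265),.0)
P('botA',sd,D4(413,112),.086);P('botA top sc',sc,S1(234,312),.08)
P('bot2 top sc',sc,S2(726,217),.076)
P('tumbler sc',sc,S2(197,75),0);P('smallboard',sd,D4(480,450),0);P('orange',sc,S1(580,353),.032)
d=load('wrist0')
for p in [(118,92),(183,139),(125,180)]: P('w cup',d,p,.032)
for p in [(244,59),(367,74),(355,143),(238,129)]: P('w block',d,p,.08)
for p in [(220,283),(308,257)]: P('w dock',d,p,.012)
for p in [(201,238),(113,250),(214,343)]: P('w mon',d,p,.04)
```

```text
cup sc 1 [470   2  32]
cup sc 2 [539  45  32]
cup sc 3 [474  94  32]
cup sc 4 [ 412 -285   32]
cup sd 1 [476   4  32]
cup sd 2 [544  48  32]
cup sd 3 [477  94  32]
cup sd 4 [ 420 -282   32]
bin roof [597 271 190]
bin roof [742 304 190]
bin roof [707 440 190]
bin roof [564 409 190]
handle [586 300 217]
handle [568 383 217]
handle sd [578 393 217]
handle sd [588 286 217]
block [716  54  80]
block [609  68  80]
block [615 125  80]
block [721 112  80]
block sd [619 119  80]
block sd [715 103  80]
block sd [711  43  80]
block sd [608  54  80]
dock sd [ 680 -105   12]
dock sd [ 716 -247   12]
dock sd [ 605 -279   12]
peg sd [ 656 -141   22]
peg sd [ 677 -218   22]
dock sc [ 571 -123   12]
dock sc [681 -91  12]
mon top sd [447 -90  42]
mon top sd [ 554 -206   42]
mon top sd [ 456 -216   42]
mon top sc [445 -85  38]
mon top sc [541 -84  38]
board top [ 407 -375  138]
board top [ 561 -407  138]
rack base [ 421 -400    0]
rack base [ 535 -422    0]
rack base [ 429 -345    0]
rack rail [ 414 -382   44]
rack rail [ 533 -412   44]
rack rail [ 393 -407   44]
board sc [ 409 -367  138]
lamp [ 633 -512    0]
lamp [ 626 -515    0]
botA [ 691 -386   86]
botA top sc [ 692 -381   80]
bot2 top sc [362 210  76]
tumbler sc [ 795 -143    0]
smallboard [ 458 -656    0]
orange [ 333 -251   32]
w cup [484 100  32]
w cup [547  53  32]
w cup [479   8  32]
w block [619 123  80]
w block [726 112  80]
w block [720  52  80]
w block [612  65  80]
w dock [ 574 -130   12]
w dock [686 -93  12]
w mon [561 -57  40]
w mon [458 -72  40]
w mon [ 567 -199   40]
```

```bash
cat >> h.py <<'E'
from scipy.spatial.transform import Rotation as Rn
def tool(phi,tilt=None):
    p=np.radians(phi); y=np.array([np.cos(p),np.sin(p),0]); z=np.array([0,0,-1.]); x=np.cross(y,z)
    R=np.stack([x,y,z],1)
    return R
def plan(wps,step=.05,rstep=10,p=None,R=None,g=1):
    """wps: list of (xyz, R or None(keep), gripper). prints rows. starts at measured pose"""
    s=ctrl.get_state()
    if p is None: p=np.array(s['position'])
    if R is None: R=Rn.from_rotvec(s['tool_rot']).as_matrix()
    rows=[]
    for (q,Rt,g) in wps:
        q=np.array(q,float); Rt=R if Rt is None else Rt
        rv=Rn.from_matrix(R.T@Rt).as_rotvec(degrees=True)
        n=int(max(1,np.ceil(np.linalg.norm(q-p)/step-1e-6),np.ceil(np.abs(rv).max()/rstep-1e-6)))
        p0=p.copy()
        for i in range(n):
            o=R.T@((p0+(q-p0)*(i+1)/n)-p); o=np.round(o,4); r=np.round(rv/n,1)
            p=p+R@o; R=R@Rn.from_rotvec(r,degrees=True).as_matrix()
            rows.append({"offset":[float(v)+0 for v in o],"rot":[float(v)+0 for v in r],"gripper":g})
    for i in range(0,len(rows),10): print(json.dumps(rows[i:i+10]))
    print('end',np.round(p,4),len(rows))
    return p,R
def st():
    s=ctrl.get_state(); R=Rn.from_rotvec(s['tool_rot']).as_matrix()
    print('t %.2f'%s['time'],np.round(s['position'],4),'ydir %.1f'%np.degrees(np.arctan2(R[1,1],R[0,1])),'z',np.round(R[:,2],3),'F',np.round(s['ft_force'],1),'g %.3f'%s['grip_width']); return s
E
python3 - <<'E'
from h import *
st(); plan([((.60,.20,.30),tool(13),1)])
E
```

```text
t 0.15 [ 6.496e-01 -1.000e-04  2.297e-01] ydir -0.0 z [-0.001 -0.    -1.   ] F [0.  0.  1.5] g 1.001
[{"offset": [0.04, -0.0099, -0.014], "rot": [0.0, 0.0, -2.6], "gripper": 1}, {"offset": [0.0404, -0.0082, -0.0141], "rot": [0.0, 0.0, -2.6], "gripper": 1}, {"offset": [0.0408, -0.0062, -0.014], "rot": [0.0, 0.0, -2.6], "gripper": 1}, {"offset": [0.041, -0.0044, -0.0141], "rot": [0.0, 0.0, -2.6], "gripper": 1}, {"offset": [0.0411, -0.0026, -0.014], "rot": [0.0, 0.0, -2.6], "gripper": 1}]
end [0.6 0.2 0.3] 5
```

Request:
{"api": "carry_out", "payload": {"rows": [{"offset":[0.04,-0.01,-0.014],"rot":[0,0,-2.6],"gripper":1},{"offset":[0.04,-0.008,-0.014],"rot":[0,0,-2.6],"gripper":1},{"offset":[0.041,-0.006,-0.014],"rot":[0,0,-2.6],"gripper":1},{"offset":[0.041,-0.0045,-0.014],"rot":[0,0,-2.6],"gripper":1},{"offset":[0.041,-0.0025,-0.014],"rot":[0,0,-2.6],"gripper":1},{"offset":[0,0,0],"rot":[0,0,0],"gripper":1}]}}

```text
time: 0.9
position: [0.5992, 0.2052, 0.3017]
tool_rot: [-1.945, -2.465, -0.005]
ft_force: [-0.1, -0.3, 0.4]
grip_width: 1.001
```

Run:
```python
from h import *
st(); grab('wrist','w1')
```

```text
t 0.90 [0.5992 0.2052 0.3017] ydir 13.5 z [ 0.001  0.003 -1.   ] F [-0.1 -0.3  0.4] g 1.001
```

View pics/w1.png

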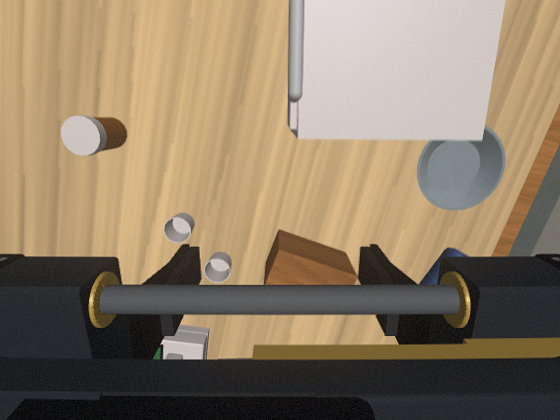

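Run:
```python
from h import *
d=load('w1')
for p,z in [((298,138),.19),((484,138),.19),((305,5),.19),((502,5),.19),((296,97),.217),((296,5),.217)]: print(np.round(onz(d,p,z),4))
```

```text
[0.6005 0.2669 0.19  ]
[0.747  0.3023 0.19  ]
[0.582  0.3598 0.19  ]
[0.7221 0.3947 0.19  ]
[0.5902 0.295  0.217 ]
[0.5762 0.3503 0.217 ]
```

Run:
```python
from h import *
plan([((.5805,.340,.28),tool(13.5),1),((.5805,.340,.208),None,1)])
```

```text
[{"offset": [0.0463, 0.0042, 0.007], "rot": [0.0, 0.0, -0.1], "gripper": 1}, {"offset": [0.0463, 0.0043, 0.0069], "rot": [0.0, 0.0, -0.1], "gripper": 1}, {"offset": [0.0463, 0.0043, 0.007], "rot": [0.0, 0.0, -0.1], "gripper": 1}, {"offset": [0.0, 0.0, 0.036], "rot": [0.0, 0.0, 0.0], "gripper": 1}, {"offset": [-0.0001, 0.0, 0.036], "rot": [0.0, 0.0, 0.0], "gripper": 1}]
end [0.5805 0.34   0.208 ] 5
```

Request:
{"api": "carry_out", "payload": {"rows": [{"offset":[0.0463,0.0043,0.007],"rot":[0,0,0],"gripper":1},{"offset":[0.0463,0.0043,0.007],"rot":[0,0,0],"gripper":1},{"offset":[0.0463,0.0043,0.007],"rot":[0,0,0],"gripper":1},{"offset":[0,0,0],"rot":[0,0,0],"gripper":1},{"offset":[0,0,0.036],"rot":[0,0,0],"gripper":1},{"offset":[0,0,0.036],"rot":[0,0,0],"gripper":1},{"offset":[0,0,0],"rot":[0,0,0],"gripper":1}], "grip_force": 10}}

```text
time: 1.82
position: [0.5814, 0.334, 0.2037]
tool_rot: [-1.959, -2.455, 0.012]
ft_force: [-0.6, -0.3, 0.5]
grip_width: 1.001
```

Run:
```python
from h import *
st(); grab('wrist','w2'); grab('side','s2')
im=load('s2')['img'][110:240,180:360,::-1]; cv2.imwrite('pics/c5.png',cv2.resize(im,None,fx=4,fy=4))
```

```text
t 1.82 [0.5814 0.334  0.2037] ydir 12.8 z [-0.006 -0.005 -1.   ] F [-0.6 -0.3  0.5] g 1.001
```

View pics/c5.png

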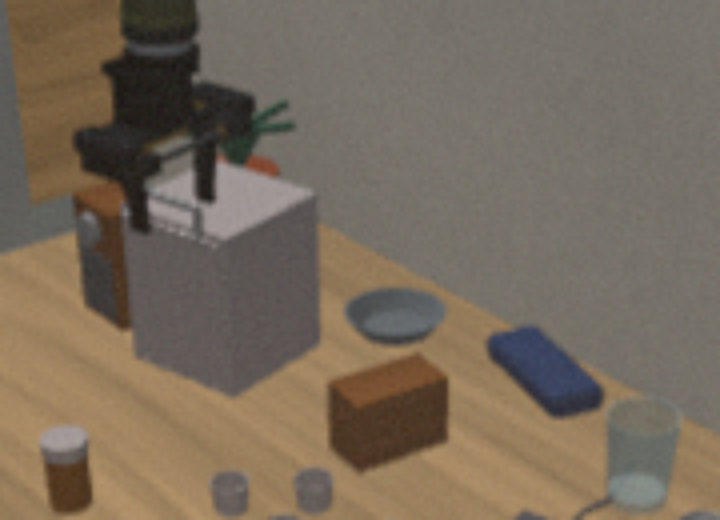

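View pics/w2.png

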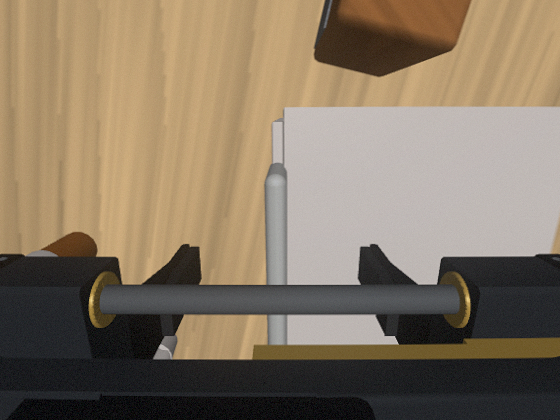

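Request:
{"api": "carry_out", "payload": {"rows": [{"offset":[0,0,0],"rot":[0,0,0],"gripper":0},{"offset":[0,0,0],"rot":[0,0,0],"gripper":0},{"offset":[0,0,0],"rot":[0,0,0],"gripper":0},{"offset":[0,0,0],"rot":[0,0,0],"gripper":0},{"offset":[0,0,0],"rot":[0,0,0],"gripper":0},{"offset":[0,0,0],"rot":[0,0,0],"gripper":0}], "grip_force": 10}}

```text
time: 2.68
position: [0.5819, 0.338, 0.2075]
tool_rot: [1.956, 2.459, -0.0]
ft_force: [0.6, 0.5, -0.5]
grip_width: 0.401
```

Run:
```python
from h import *
s=st()
# arc: hinge relative
p=np.array(s['position']); R=Rn.from_rotvec(s['tool_rot']).as_matrix()
xd=np.array([np.cos(np.radians(13.5)),np.sin(np.radians(13.5)),0])
wps=[]
for a in np.linspace(0,.74,11)[1:]:
    wps.append((p-xd*.209*np.sin(a)-np.array([0,0,.209*(1-np.cos(a))]),None,0))
plan(wps)
```

```text
t 2.67 [0.5819 0.338  0.2075] ydir 13.0 z [-0. -0. -1.] F [ 0.6  0.5 -0.5] g 0.401
[{"offset": [-0.0001, -0.0155, 0.0006], "rot": [0.0, 0.0, 0.0], "gripper": 0}, {"offset": [-0.0002, -0.0153, 0.0017], "rot": [0.0, 0.0, 0.0], "gripper": 0}, {"offset": [-0.0001, -0.0152, 0.0028], "rot": [0.0, 0.0, 0.0], "gripper": 0}, {"offset": [-0.0001, -0.015, 0.004], "rot": [0.0, 0.0, 0.0], "gripper": 0}, {"offset": [-0.0002, -0.0146, 0.005], "rot": [0.0, 0.0, 0.0], "gripper": 0}, {"offset": [-0.0001, -0.0142, 0.0062], "rot": [0.0, 0.0, 0.0], "gripper": 0}, {"offset": [-0.0001, -0.0137, 0.0071], "rot": [0.0, 0.0, 0.0], "gripper": 0}, {"offset": [-0.0001, -0.0131, 0.0082], "rot": [0.0, 0.0, 0.0], "gripper": 0}, {"offset": [-0.0001, -0.0125, 0.0091], "rot": [0.0, 0.0, 0.0], "gripper": 0}, {"offset": [-0.0001, -0.0118, 0.01], "rot": [0.0, 0.0, 0.0], "gripper": 0}]
end [0.4449 0.3051 0.1528] 10
```

Request:
{"api": "carry_out", "payload": {"rows": [{"offset":[0,0,0],"rot":[0,0,0],"gripper":0},{"offset":[0,0,0],"rot":[0,0,0],"gripper":0},{"offset":[0,0,0],"rot":[0,0,0],"gripper":0},{"offset":[0,0,0],"rot":[0,0,0],"gripper":0},{"offset":[0,0,0],"rot":[0,0,0],"gripper":0}]}}

```text
time: 3.3
position: [0.5819, 0.338, 0.2075]
tool_rot: [1.956, 2.459, -0.0]
ft_force: [-0.9, 0.1, -0.2]
grip_width: 0.112
```

Request:
{"api": "carry_out", "payload": {"rows": [{"offset":[0,-0.0155,0.0006],"rot":[0,0,0],"gripper":0},{"offset":[0,-0.0153,0.0017],"rot":[0,0,0],"gripper":0},{"offset":[0,-0.0152,0.0028],"rot":[0,0,0],"gripper":0},{"offset":[0,-0.015,0.004],"rot":[0,0,0],"gripper":0},{"offset":[0,-0.0146,0.005],"rot":[0,0,0],"gripper":0}]}}

```text
time: 3.92
position: [0.5095, 0.3211, 0.1943]
tool_rot: [1.955, 2.456, 0.005]
ft_force: [3.0, -0.2, -0.2]
grip_width: 0.108
```

Request:
{"api": "carry_out", "payload": {"rows": [{"offset":[0,-0.0142,0.0062],"rot":[0,0,0],"gripper":0},{"offset":[0,-0.0137,0.0071],"rot":[0,0,0],"gripper":0},{"offset":[0,-0.0131,0.0082],"rot":[0,0,0],"gripper":0},{"offset":[0,-0.0125,0.0091],"rot":[0,0,0],"gripper":0},{"offset":[0,-0.0118,0.01],"rot":[0,0,0],"gripper":0},{"offset":[0,0,0],"rot":[0,0,0],"gripper":0},{"offset":[0,0,0],"rot":[0,0,0],"gripper":0}]}}

```text
time: 4.8
position: [0.4483, 0.3073, 0.1544]
tool_rot: [1.954, 2.455, 0.013]
ft_force: [8.5, 2.5, 0.2]
grip_width: 0.11
```

Run:
```python
from h import *
st(); grab('side','s3');grab('scene','e3')
a=load('s3')['img'][100:280,140:340,::-1]; b=load('e3')['img'][200:400,180:402,::-1]
cv2.imwrite('pics/c6.png',np.hstack([cv2.resize(a,(400,360)),cv2.resize(b,(400,360))]))
```

```text
t 4.80 [0.4483 0.3073 0.1544] ydir 12.9 z [ 0.008  0.004 -1.   ] F [8.5 2.5 0.2] g 0.110
```

View pics/c6.png

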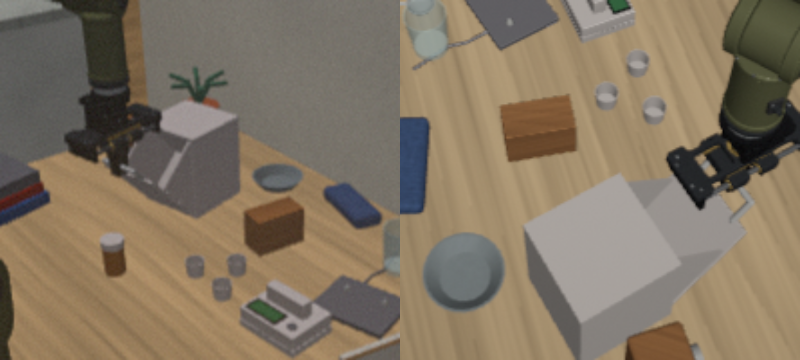

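Request:
{"api": "carry_out", "payload": {"rows": [{"offset":[0,0.003,0],"rot":[0,0,0],"gripper":0.5},{"offset":[0,0,0],"rot":[0,0,0],"gripper":0.5},{"offset":[0,0,0],"rot":[0,0,0],"gripper":0.5},{"offset":[0,0,0],"rot":[0,0,0],"gripper":0.5},{"offset":[0,0,0],"rot":[0,0,0],"gripper":0.5},{"offset":[0,0,-0.03],"rot":[0,0,0],"gripper":0.5},{"offset":[0,0,-0.05],"rot":[0,0,0],"gripper":0.65},{"offset":[0,0,-0.03],"rot":[0,0,0],"gripper":0.65},{"offset":[0,0,0],"rot":[0,0,0],"gripper":0.65}]}}

```text
time: 6.02
position: [0.4487, 0.308, 0.2658]
tool_rot: [1.954, 2.457, 0.008]
ft_force: [0.4, -0.1, -0.0]
grip_width: 0.637
```

Run:
```python
from h import *
st(); plan([((.48,.02,.25),tool(0),.65)])
```

```text
t 6.03 [0.4487 0.308  0.2658] ydir 13.0 z [ 0.005  0.003 -1.   ] F [ 0.4 -0.1 -0. ] g 0.637
[{"offset": [-0.0479, -0.0057, 0.0025], "rot": [0.0, 0.0, 2.2], "gripper": 0.65}, {"offset": [-0.0482, -0.0039, 0.0025], "rot": [0.0, 0.0, 2.2], "gripper": 0.65}, {"offset": [-0.0482, -0.0021, 0.0026], "rot": [0.0, 0.0, 2.2], "gripper": 0.65}, {"offset": [-0.0483, -0.0001, 0.0025], "rot": [0.0, 0.0, 2.2], "gripper": 0.65}, {"offset": [-0.0483, 0.0016, 0.0025], "rot": [0.0, 0.0, 2.2], "gripper": 0.65}, {"offset": [-0.0481, 0.0035, 0.0025], "rot": [0.0, 0.0, 2.2], "gripper": 0.65}]
end [0.48 0.02 0.25] 6
```

Request:
{"api": "carry_out", "payload": {"rows": [{"offset":[-0.048,-0.006,0.0025],"rot":[0,0,2.2],"gripper":0.65},{"offset":[-0.048,-0.004,0.0025],"rot":[0,0,2.2],"gripper":0.65},{"offset":[-0.048,-0.002,0.0025],"rot":[0,0,2.2],"gripper":0.65},{"offset":[-0.048,0,0.0025],"rot":[0,0,2.2],"gripper":0.65},{"offset":[-0.048,0.0015,0.0025],"rot":[0,0,2.2],"gripper":0.65},{"offset":[-0.048,0.0035,0.0025],"rot":[0,0,2.2],"gripper":0.65},{"offset":[0,0,0],"rot":[0,0,0],"gripper":0.65},{"offset":[0,0,0],"rot":[0,0,0],"gripper":0.65}]}}

```text
time: 7.02
position: [0.4778, 0.0205, 0.2469]
tool_rot: [-2.224, -2.217, 0.001]
ft_force: [-0.0, 0.7, 0.5]
grip_width: 0.648
```

Run:
```python
from h import *
st(); grab('wrist','w4')
```

```text
t 7.03 [0.4778 0.0205 0.2469] ydir -0.2 z [-0.002  0.001 -1.   ] F [-0.   0.7  0.5] g 0.648
```

View pics/w4.png

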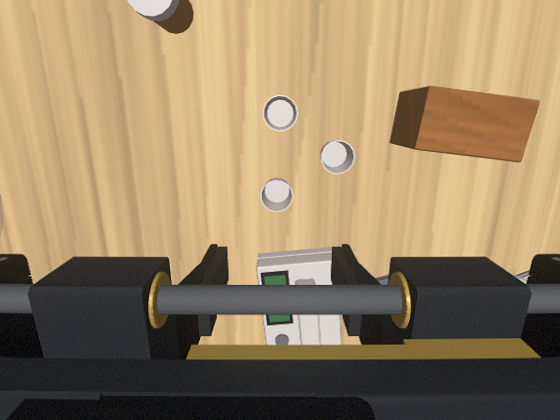

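Run:
```python
from h import *
d=load('w4')
for p in [(280,112),(338,157),(277,195)]: print(np.round(onz(d,p,.032),4))
plan([((.478,.098,.10),tool(0),.65),((.478,.098,.014),tool(0),.65)],step=.06)
```

```text
[0.4792 0.1008 0.032 ]
[0.5447 0.0518 0.032 ]
[0.4754 0.0077 0.032 ]
[{"offset": [0.0256, 0.0, 0.0491], "rot": [0.0, 0.0, 0.0], "gripper": 0.65}, {"offset": [0.0256, 0.0001, 0.049], "rot": [0.0, 0.0, 0.0], "gripper": 0.65}, {"offset": [0.0256, 0.0, 0.0491], "rot": [0.0, 0.0, 0.0], "gripper": 0.65}, {"offset": [0.0, 0.0001, 0.043], "rot": [0.0, 0.0, 0.0], "gripper": 0.65}, {"offset": [0.0, 0.0, 0.043], "rot": [0.0, 0.0, 0.0], "gripper": 0.65}]
end [0.478 0.098 0.014] 5
```

Request:
{"api": "carry_out", "payload": {"rows": [{"offset":[0.026,0.0,0.049],"rot":[0,0,0],"gripper":0.65},{"offset":[0.026,0,0.049],"rot":[0,0,0],"gripper":0.65},{"offset":[0.026,0,0.049],"rot":[0,0,0],"gripper":0.65},{"offset":[0,0,0.04],"rot":[0,0,0],"gripper":0.65},{"offset":[0,0,0.03],"rot":[0,0,0],"gripper":0.65},{"offset":[0,0,0.014],"rot":[0,0,0],"gripper":0.65},{"offset":[0,0,0],"rot":[0,0,0],"gripper":0.65},{"offset":[0,0,0],"rot":[0,0,0],"gripper":0.3},{"offset":[0,0,0],"rot":[0,0,0],"gripper":0.3},{"offset":[0,0,0],"rot":[0,0,0],"gripper":0.3}], "grip_force": 5}}

```text
time: 8.32
position: [0.4794, 0.098, 0.0178]
tool_rot: [2.225, 2.217, 0.002]
ft_force: [-0.3, 0.3, 3.2]
grip_width: 0.422
```

Request:
{"api": "carry_out", "payload": {"rows": [{"offset":[0,0,0],"rot":[0,0,0],"gripper":0.3},{"offset":[0,0,0],"rot":[0,0,0],"gripper":0.3},{"offset":[0,0,0],"rot":[0,0,0],"gripper":0.3}]}}

```text
time: 8.7
position: [0.4794, 0.098, 0.0178]
tool_rot: [2.225, 2.217, 0.002]
ft_force: [-1.0, 0.6, 5.5]
grip_width: 0.427
```

Run:
```python
from h import *
st(); grab('wrist','w5')
```

```text
t 8.70 [0.4794 0.098  0.0178] ydir -0.2 z [ 0.002  0.    -1.   ] F [-1.   0.6  5.5] g 0.427
```

View pics/w5.png

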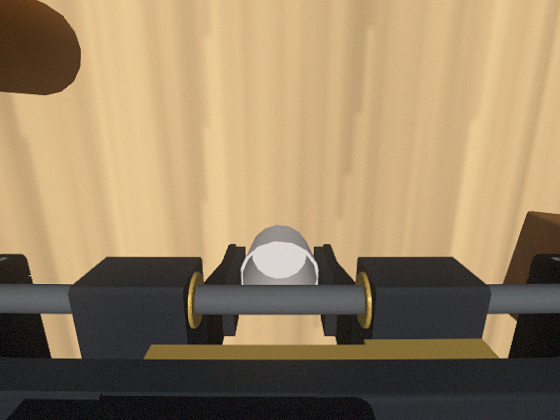

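Run:
```python
from h import *
plan([((.479,.10,.12),tool(0),.3),((.523,.323,.25),tool(13),.3),((.523,.323,.19),tool(13),.3)],step=.06)
```

```text
[{"offset": [0.001, -0.0001, -0.0511], "rot": [0.0, 0.0, -0.1], "gripper": 0.3}, {"offset": [0.0011, -0.0002, -0.0511], "rot": [0.0, 0.0, -0.1], "gripper": 0.3}, {"offset": [0.0446, 0.0088, -0.026], "rot": [0.0, 0.0, -2.6], "gripper": 0.3}, {"offset": [0.0441, 0.0109, -0.026], "rot": [0.0, 0.0, -2.6], "gripper": 0.3}, {"offset": [0.0437, 0.0129, -0.0259], "rot": [0.0, 0.0, -2.6], "gripper": 0.3}, {"offset": [0.0429, 0.0148, -0.026], "rot": [0.0, 0.0, -2.6], "gripper": 0.3}, {"offset": [0.0423, 0.0167, -0.026], "rot": [0.0, 0.0, -2.6], "gripper": 0.3}, {"offset": [0.0, -0.0001, 0.06], "rot": [0.1, 0.0, 0.0], "gripper": 0.3}]
end [0.523 0.323 0.19 ] 8
```

Request:
{"api": "carry_out", "payload": {"rows": [{"offset":[0,0,-0.05],"rot":[0,0,0],"gripper":0.3},{"offset":[0,0,-0.055],"rot":[0,0,0],"gripper":0.3},{"offset":[0.045,0.009,-0.026],"rot":[0,0,-2.6],"gripper":0.3},{"offset":[0.044,0.011,-0.026],"rot":[0,0,-2.6],"gripper":0.3},{"offset":[0.044,0.013,-0.026],"rot":[0,0,-2.6],"gripper":0.3},{"offset":[0.043,0.015,-0.026],"rot":[0,0,-2.6],"gripper":0.3},{"offset":[0.042,0.0165,-0.026],"rot":[0,0,-2.6],"gripper":0.3},{"offset":[0,0,0.03],"rot":[0,0,0],"gripper":0.3},{"offset":[0,0,0.03],"rot":[0,0,0],"gripper":0.3},{"offset":[0,0,0],"rot":[0,0,0],"gripper":0.3}]}}

```text
time: 10.0
position: [0.5224, 0.3199, 0.1888]
tool_rot: [-1.959, -2.454, 0.009]
ft_force: [0.3, -0.3, -0.2]
grip_width: 0.424
```

Run:
```python
from h import *
st(); grab('scene','e6'); grab('side','s6');grab('wrist','w6')
a=load('s6')['img'][100:280,140:340,::-1]; b=load('e6')['img'][200:400,180:402,::-1]
cv2.imwrite('pics/c7.png',np.hstack([cv2.resize(a,(400,360)),cv2.resize(b,(400,360))]))
```

```text
t 10.00 [0.5224 0.3199 0.1888] ydir 12.8 z [-0.005 -0.003 -1.   ] F [ 0.3 -0.3 -0.2] g 0.424
```

View pics/c7.png

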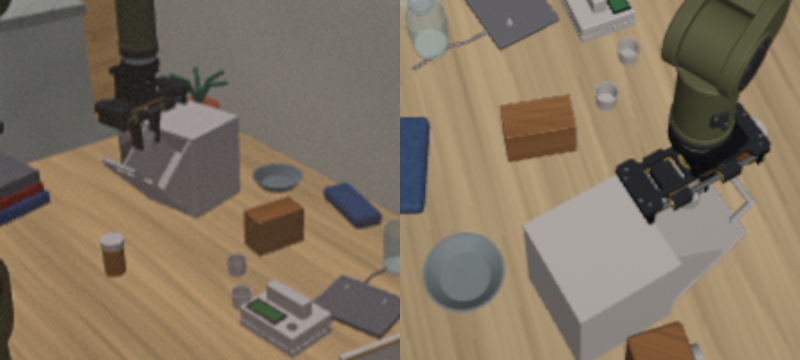

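View pics/w6.png

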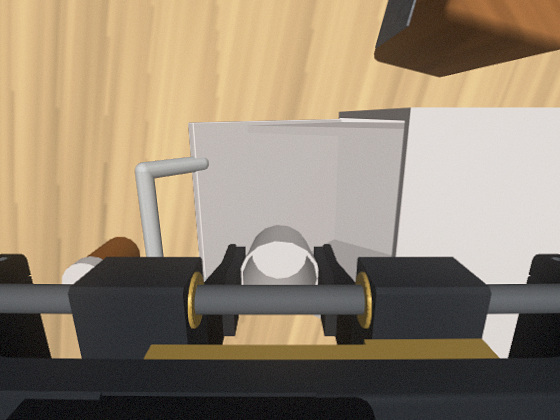

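Request:
{"api": "carry_out", "payload": {"rows": [{"offset":[0,0,0],"rot":[0,0,0],"gripper":0.65},{"offset":[0,0,0],"rot":[0,0,0],"gripper":0.65},{"offset":[0,0,0],"rot":[0,0,0],"gripper":0.65},{"offset":[0,0,-0.03],"rot":[0,0,0],"gripper":0.65},{"offset":[0,0,-0.03],"rot":[0,0,0],"gripper":0.65}]}}

```text
time: 10.78
position: [0.5238, 0.321, 0.2524]
tool_rot: [-1.96, -2.455, 0.001]
ft_force: [-0.2, -0.3, 0.2]
grip_width: 0.647
```

Run:
```python
from h import *
st(); plan([((.48,-.04,.25),tool(0),.65)],step=.06)
```

```text
t 10.78 [0.5238 0.321  0.2524] ydir 12.8 z [-0.001 -0.    -1.   ] F [-0.2 -0.3  0.2] g 0.647
[{"offset": [-0.0489, -0.0175, 0.0004], "rot": [0.0, 0.0, 1.8], "gripper": 0.65}, {"offset": [-0.0494, -0.016, 0.0003], "rot": [0.0, 0.0, 1.8], "gripper": 0.65}, {"offset": [-0.0499, -0.0144, 0.0004], "rot": [0.0, 0.0, 1.8], "gripper": 0.65}, {"offset": [-0.0504, -0.0129, 0.0004], "rot": [0.0, 0.0, 1.8], "gripper": 0.65}, {"offset": [-0.0507, -0.0112, 0.0003], "rot": [0.0, 0.0, 1.8], "gripper": 0.65}, {"offset": [-0.051, -0.0097, 0.0004], "rot": [0.0, 0.0, 1.8], "gripper": 0.65}, {"offset": [-0.0513, -0.008, 0.0004], "rot": [0.0, 0.0, 1.8], "gripper": 0.65}]
end [ 0.48 -0.04  0.25] 7
```

Request:
{"api": "carry_out", "payload": {"rows": [{"offset":[-0.049,-0.0175,0],"rot":[0,0,1.8],"gripper":0.65},{"offset":[-0.0495,-0.016,0],"rot":[0,0,1.8],"gripper":0.65},{"offset":[-0.05,-0.0145,0],"rot":[0,0,1.8],"gripper":0.65},{"offset":[-0.0505,-0.013,0],"rot":[0,0,1.8],"gripper":0.65},{"offset":[-0.0505,-0.011,0],"rot":[0,0,1.8],"gripper":0.65},{"offset":[-0.051,-0.0095,0],"rot":[0,0,1.8],"gripper":0.65},{"offset":[-0.051,-0.008,0],"rot":[0,0,1.8],"gripper":0.65},{"offset":[0,0,0],"rot":[0,0,0],"gripper":0.65},{"offset":[0,0,0],"rot":[0,0,0],"gripper":0.65}]}}

```text
time: 11.9
position: [0.4806, -0.039, 0.2521]
tool_rot: [-2.217, -2.226, -0.001]
ft_force: [0.4, 0.5, 0.2]
grip_width: 0.649
```

Run:
```python
from h import *
st(); grab('wrist','w7')
```

```text
t 11.90 [ 0.4806 -0.039   0.2521] ydir 0.2 z [ 0.001  0.001 -1.   ] F [0.4 0.5 0.2] g 0.649
```

View pics/w7.png

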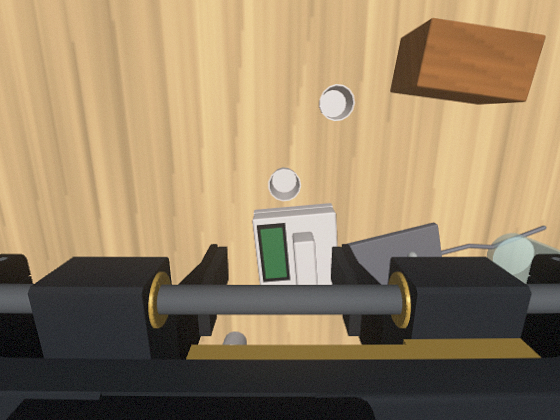

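Run:
```python
from h import *
d=load('w7')
for p,z in [((336.5,102),.032),((284.5,184),.032),((254,213),.04),((334,206),.04)]: print(np.round(onz(d,p,z),4))
R=tool(0)
plan([((.543,.049,.09),tool(-90),.65),((.543,.049,.016),tool(-90),.65)],step=.06)
plan([((.543,.049,.09),tool(90),.65),((.543,.049,.016),tool(90),.65)],step=.06)
```

```text
[0.5439 0.0523 0.032 ]
[ 0.4876 -0.0397  0.032 ]
[ 0.4517 -0.073   0.04  ]
[ 0.5457 -0.064   0.04  ]
[{"offset": [0.0087, 0.0063, 0.0162], "rot": [0.0, 0.0, 9.0], "gripper": 0.65}, {"offset": [0.0095, 0.0048, 0.0162], "rot": [0.0, 0.0, 9.0], "gripper": 0.65}, {"offset": [0.0103, 0.0033, 0.0162], "rot": [0.0, 0.0, 9.0], "gripper": 0.65}, {"offset": [0.0105, 0.0016, 0.0162], "rot": [0.0, 0.0, 9.0], "gripper": 0.65}, {"offset": [0.0108, 0.0, 0.0162], "rot": [0.0, 0.0, 9.0], "gripper": 0.65}, {"offset": [0.0105, -0.0017, 0.0162], "rot": [0.0, 0.0, 9.0], "gripper": 0.65}, {"offset": [0.0102, -0.0034, 0.0162], "rot": [0.0, 0.0, 9.0], "gripper": 0.65}, {"offset": [0.0096, -0.0049, 0.0163], "rot": [0.0, 0.0, 9.0], "gripper": 0.65}, {"offset": [0.0086, -0.0063, 0.0162], "rot": [0.0, 0.0, 9.0], "gripper": 0.65}, {"offset": [0.0076, -0.0076, 0.0162], "rot": [0.0, 0.0, 9.0], "gripper": 0.65}]
[{"offset": [0.0, 0.0, 0.037], "rot": [0.0, 0.0, 0.2], "gripper": 0.65}, {"offset": [0.0, 0.0001, 0.037], "rot": [0.0, 0.0, 0.2], "gripper": 0.65}]
end [0.543 0.049 0.016] 12
[{"offset": [0.0097, 0.007, 0.0
[... 171 characters left out ...]
 [0.0, 0.0, -10.0], "gripper": 0.65}, {"offset": [0.0049, 0.0109, 0.018], "rot": [0.0, 0.0, -10.0], "gripper": 0.65}, {"offset": [0.0029, 0.0116, 0.018], "rot": [0.0, 0.0, -10.0], "gripper": 0.65}, {"offset": [0.0009, 0.0118, 0.018], "rot": [0.0, 0.0, -10.0], "gripper": 0.65}, {"offset": [-0.0012, 0.0119, 0.0181], "rot": [0.0, 0.0, -10.0], "gripper": 0.65}, {"offset": [-0.0033, 0.0114, 0.018], "rot": [0.0, 0.0, -10.0], "gripper": 0.65}, {"offset": [-0.0052, 0.0108, 0.018], "rot": [0.0, 0.0, -10.0], "gripper": 0.65}, {"offset": [0.0, 0.0, 0.037], "rot": [0.0, 0.0, 0.2], "gripper": 0.65}]
[{"offset": [0.0001, -0.0001, 0.037], "rot": [0.0, 0.0, 0.2], "gripper": 0.65}]
end [0.543 0.049 0.016] 11
```

Request:
{"api": "carry_out", "payload": {"rows": [{"offset":[0,0.002,0.05],"rot":[0,0,0],"gripper":0.65},{"offset":[0,0.002,0.055],"rot":[0,0,0],"gripper":0.65},{"offset":[0,0.002,0.055],"rot":[0,0,0],"gripper":0.65},{"offset":[0,0,0.045],"rot":[0,0,0],"gripper":0.65},{"offset":[0,0,0.018],"rot":[0,0,0],"gripper":0.65},{"offset":[0,0,0.012],"rot":[0,0,0],"gripper":0.65},{"offset":[0,0,0],"rot":[0,0,0],"gripper":0.65},{"offset":[0,0,0],"rot":[0,0,0],"gripper":0.3},{"offset":[0,0,0],"rot":[0,0,0],"gripper":0.3},{"offset":[0,0,0],"rot":[0,0,0],"gripper":0.3}]}}

```text
time: 13.2
position: [0.4871, -0.0397, 0.0176]
tool_rot: [2.217, 2.224, 0.002]
ft_force: [-0.7, 0.4, 2.1]
grip_width: 0.426
```

Request:
{"api": "carry_out", "payload": {"rows": [{"offset":[0,0,0],"rot":[0,0,0],"gripper":0.3},{"offset":[0,0,0],"rot":[0,0,0],"gripper":0.3},{"offset":[0,0,-0.05],"rot":[0,0,0],"gripper":0.3},{"offset":[0,0,-0.05],"rot":[0,0,0],"gripper":0.3}]}}

```text
time: 13.7
position: [0.4856, -0.0398, 0.1173]
tool_rot: [-2.217, -2.224, 0.002]
ft_force: [1.1, 0.5, -0.1]
grip_width: 0.424
```

Run:
```python
from h import *
st();plan([((.523,.325,.25),tool(13),.3),((.523,.325,.19),tool(13),.3)],step=.06)
```

```text
t 13.70 [ 0.4856 -0.0398  0.1173] ydir 0.2 z [-0.002 -0.    -1.   ] F [ 1.1  0.5 -0.1] g 0.424
[{"offset": [0.0521, 0.0055, -0.019], "rot": [0.0, 0.0, -1.8], "gripper": 0.3}, {"offset": [0.0519, 0.0071, -0.019], "rot": [0.0, 0.0, -1.8], "gripper": 0.3}, {"offset": [0.0516, 0.0087, -0.0189], "rot": [0.0, 0.0, -1.8], "gripper": 0.3}, {"offset": [0.0514, 0.0104, -0.019], "rot": [0.0, 0.0, -1.8], "gripper": 0.3}, {"offset": [0.051, 0.0119, -0.019], "rot": [0.0, 0.0, -1.8], "gripper": 0.3}, {"offset": [0.0506, 0.0136, -0.019], "rot": [0.0, 0.0, -1.8], "gripper": 0.3}, {"offset": [0.0501, 0.0151, -0.0189], "rot": [0.0, 0.0, -1.8], "gripper": 0.3}, {"offset": [0.0, 0.0002, 0.06], "rot": [-0.1, 0.0, -0.2], "gripper": 0.3}]
end [0.523 0.325 0.19 ] 8
```

Request:
{"api": "carry_out", "payload": {"rows": [{"offset":[0.052,0.0055,-0.019],"rot":[0,0,-1.8],"gripper":0.3},{"offset":[0.052,0.007,-0.019],"rot":[0,0,-1.8],"gripper":0.3},{"offset":[0.0515,0.0085,-0.019],"rot":[0,0,-1.8],"gripper":0.3},{"offset":[0.0515,0.0105,-0.019],"rot":[0,0,-1.8],"gripper":0.3},{"offset":[0.051,0.012,-0.019],"rot":[0,0,-1.8],"gripper":0.3},{"offset":[0.0505,0.0135,-0.019],"rot":[0,0,-1.8],"gripper":0.3},{"offset":[0.05,0.015,-0.019],"rot":[0,0,-1.8],"gripper":0.3},{"offset":[0,0,0.03],"rot":[0,0,0],"gripper":0.3},{"offset":[0,0,0.03],"rot":[0,0,0],"gripper":0.3},{"offset":[0,0,0],"rot":[0,0,0],"gripper":0.3}]}}

```text
time: 14.95
position: [0.5216, 0.3236, 0.1866]
tool_rot: [-1.959, -2.454, 0.01]
ft_force: [0.6, -0.9, -0.1]
grip_width: 0.421
```

Request:
{"api": "carry_out", "payload": {"rows": [{"offset":[0,0,0],"rot":[0,0,0],"gripper":0.3},{"offset":[0,0,0],"rot":[0,0,0],"gripper":0.65},{"offset":[0,0,0],"rot":[0,0,0],"gripper":0.65},{"offset":[0,0,0],"rot":[0,0,0],"gripper":0.65},{"offset":[0,0,-0.03],"rot":[0,0,0],"gripper":0.65},{"offset":[0,0,-0.03],"rot":[0,0,0],"gripper":0.65}]}}

```text
time: 15.7
position: [0.5231, 0.3247, 0.2504]
tool_rot: [-1.96, -2.455, 0.001]
ft_force: [0.6, -0.4, -0.5]
grip_width: 0.647
```

Run:
```python
from h import *
st(); grab('wrist','w8');grab('scene','e8')
p,R=plan([((.543,.052,.20),tool(-90),.65)],step=.06)
```

```text
t 15.70 [0.5231 0.3247 0.2504] ydir 12.8 z [-0.001 -0.    -1.   ] F [ 0.6 -0.4 -0.5] g 0.647
[{"offset": [-0.0247, -0.0039, 0.0048], "rot": [0.0, 0.0, 9.3], "gripper": 0.65}, {"offset": [-0.025, 0.0, 0.0049], "rot": [0.0, 0.0, 9.3], "gripper": 0.65}, {"offset": [-0.0246, 0.0042, 0.0048], "rot": [0.0, 0.0, 9.3], "gripper": 0.65}, {"offset": [-0.0237, 0.008, 0.0048], "rot": [0.0, 0.0, 9.3], "gripper": 0.65}, {"offset": [-0.022, 0.0118, 0.0049], "rot": [0.0, 0.0, 9.3], "gripper": 0.65}, {"offset": [-0.0198, 0.0152, 0.0048], "rot": [0.0, 0.0, 9.3], "gripper": 0.65}, {"offset": [-0.0172, 0.0182, 0.0049], "rot": [0.0, 0.0, 9.3], "gripper": 0.65}, {"offset": [-0.0139, 0.0207, 0.0048], "rot": [0.0, 0.0, 9.3], "gripper": 0.65}, {"offset": [-0.0105, 0.0227, 0.0048], "rot": [0.0, 0.0, 9.3], "gripper": 0.65}, {"offset": [-0.0066, 0.0241, 0.0049], "rot": [0.0, 0.0, 9.3], "gripper": 0.65}]
[{"offset": [-0.0026, 0.0248, 0.0048], "rot": [0.0, 0.0, 9.3], "gripper": 0.65}]
end [0.543 0.052 0.2  ] 11
```

View pics/w8.png

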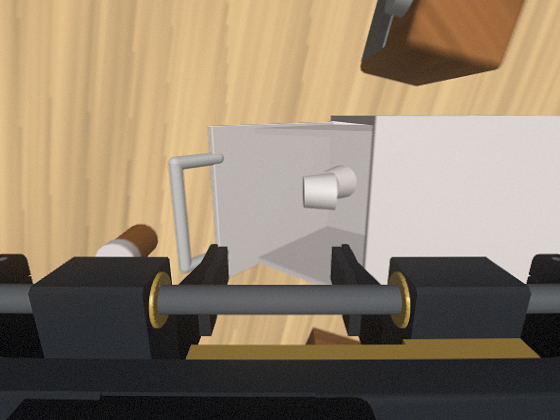

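View pics/e8.png

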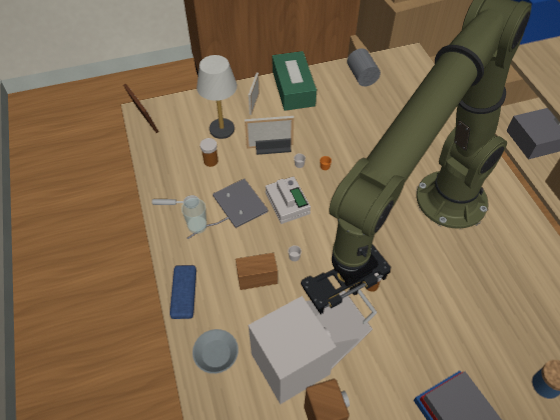

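Request:
{"api": "carry_out", "payload": {"rows": [{"offset":[-0.0247,-0.004,0.005],"rot":[0,0,9.3],"gripper":0.65},{"offset":[-0.025,0,0.005],"rot":[0,0,9.3],"gripper":0.65},{"offset":[-0.0246,0.004,0.005],"rot":[0,0,9.3],"gripper":0.65},{"offset":[-0.0237,0.008,0.005],"rot":[0,0,9.3],"gripper":0.65},{"offset":[-0.022,0.012,0.005],"rot":[0,0,9.3],"gripper":0.65},{"offset":[-0.02,0.015,0.005],"rot":[0,0,9.3],"gripper":0.65},{"offset":[-0.017,0.018,0.005],"rot":[0,0,9.3],"gripper":0.65},{"offset":[-0.014,0.0207,0.005],"rot":[0,0,9.3],"gripper":0.65},{"offset":[-0.0105,0.0227,0.005],"rot":[0,0,9.3],"gripper":0.65},{"offset":[-0.0066,0.0241,0.005],"rot":[0,0,9.3],"gripper":0.65}]}}

```text
time: 17.05
position: [0.5386, 0.0746, 0.199]
tool_rot: [3.131, 0.26, -0.001]
ft_force: [-0.4, -0.3, -0.7]
grip_width: 0.648
```

Request:
{"api": "carry_out", "payload": {"rows": [{"offset":[-0.0026,0.0248,0.005],"rot":[0,0,9.3],"gripper":0.65},{"offset":[0,0,0],"rot":[0,0,0],"gripper":0.65},{"offset":[0,0,0],"rot":[0,0,0],"gripper":0.65}]}}

```text
time: 17.42
position: [0.5404, 0.0518, 0.1947]
tool_rot: [-3.141, -0.018, 0.0]
ft_force: [-0.4, 0.6, 0.3]
grip_width: 0.651
```

Run:
```python
from h import *
st(); grab('wrist','w9')
plan([((.5435,.0515,.016),tool(-90),.65)],step=.05)
```

```text
t 17.43 [0.5404 0.0518 0.1947] ydir -89.3 z [-0.     0.001 -1.   ] F [-0.4  0.6  0.3] g 0.651
[{"offset": [0.0007, 0.0002, 0.0447], "rot": [0.0, 0.0, 0.2], "gripper": 0.65}, {"offset": [0.0008, 0.0002, 0.0447], "rot": [0.0, 0.0, 0.2], "gripper": 0.65}, {"offset": [0.0007, 0.0002, 0.0447], "rot": [0.0, 0.0, 0.2], "gripper": 0.65}, {"offset": [0.0008, 0.0003, 0.0447], "rot": [0.0, 0.0, 0.2], "gripper": 0.65}]
end [0.5435 0.0515 0.016 ] 4
```

View pics/w9.png

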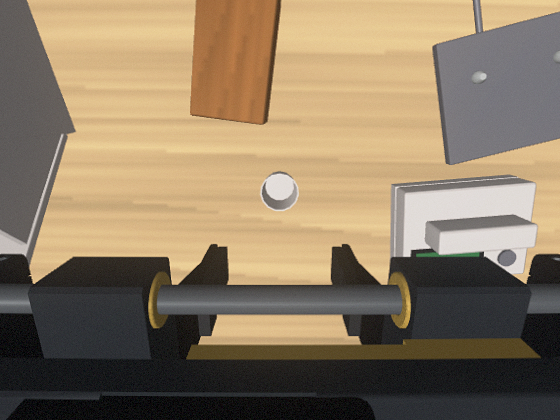

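Request:
{"api": "carry_out", "payload": {"rows": [{"offset":[0.001,0,0.045],"rot":[0,0,0],"gripper":0.65},{"offset":[0.001,0,0.05],"rot":[0,0,0],"gripper":0.65},{"offset":[0.001,0,0.045],"rot":[0,0,0],"gripper":0.65},{"offset":[0,0,0.025],"rot":[0,0,0],"gripper":0.65},{"offset":[0,0,0.013],"rot":[0,0,0],"gripper":0.65},{"offset":[0,0,0],"rot":[0,0,0],"gripper":0.65},{"offset":[0,0,0],"rot":[0,0,0],"gripper":0.3},{"offset":[0,0,0],"rot":[0,0,0],"gripper":0.3},{"offset":[0,0,0],"rot":[0,0,0],"gripper":0.3},{"offset":[0,0,0],"rot":[0,0,0],"gripper":0.3}]}}

```text
time: 18.73
position: [0.5444, 0.0508, 0.0178]
tool_rot: [-3.141, -0.014, -0.003]
ft_force: [-1.3, -0.5, 5.1]
grip_width: 0.423
```

Request:
{"api": "carry_out", "payload": {"rows": [{"offset":[0,0,0],"rot":[0,0,0],"gripper":0.3},{"offset":[0,0,-0.05],"rot":[0,0,0],"gripper":0.3},{"offset":[0,0,-0.05],"rot":[0,0,0],"gripper":0.3},{"offset":[0,0,-0.05],"rot":[0,0,0],"gripper":0.3}]}}

```text
time: 19.23
position: [0.5432, 0.0506, 0.168]
tool_rot: [3.141, 0.014, -0.001]
ft_force: [0.5, -0.1, 0.3]
grip_width: 0.421
```

Run:
```python
from h import *
st();plan([((.523,.325,.25),tool(-77),.3),((.523,.325,.19),None,.3)],step=.06)
```

```text
t 19.23 [0.5432 0.0506 0.168 ] ydir -89.5 z [-0.001 -0.    -1.   ] F [ 0.5 -0.1  0.3] g 0.421
[{"offset": [-0.0036, -0.0549, -0.0164], "rot": [0.0, 0.0, -2.5], "gripper": 0.3}, {"offset": [-0.0011, -0.055, -0.0164], "rot": [0.0, 0.0, -2.5], "gripper": 0.3}, {"offset": [0.0012, -0.0551, -0.0164], "rot": [0.0, 0.0, -2.5], "gripper": 0.3}, {"offset": [0.0036, -0.0549, -0.0164], "rot": [0.0, 0.0, -2.5], "gripper": 0.3}, {"offset": [0.006, -0.0547, -0.0164], "rot": [0.0, 0.0, -2.5], "gripper": 0.3}, {"offset": [0.0001, 0.0, 0.06], "rot": [0.0, 0.0, 0.0], "gripper": 0.3}]
end [0.523 0.325 0.19 ] 6
```

Request:
{"api": "carry_out", "payload": {"rows": [{"offset":[-0.0035,-0.055,-0.0165],"rot":[0,0,-2.5],"gripper":0.3},{"offset":[-0.001,-0.055,-0.0165],"rot":[0,0,-2.5],"gripper":0.3},{"offset":[0.001,-0.055,-0.0165],"rot":[0,0,-2.5],"gripper":0.3},{"offset":[0.0035,-0.055,-0.0165],"rot":[0,0,-2.5],"gripper":0.3},{"offset":[0.006,-0.0545,-0.0165],"rot":[0,0,-2.5],"gripper":0.3},{"offset":[0,0,0.03],"rot":[0,0,0],"gripper":0.3},{"offset":[0,0,0.03],"rot":[0,0,0],"gripper":0.3},{"offset":[0,0,0],"rot":[0,0,0],"gripper":0.3},{"offset":[0,0,0],"rot":[0,0,0],"gripper":0.65},{"offset":[0,0,0],"rot":[0,0,0],"gripper":0.65}]}}

```text
time: 20.48
position: [0.5242, 0.3254, 0.1911]
tool_rot: [-3.12, -0.355, -0.004]
ft_force: [0.5, 0.7, -0.2]
grip_width: 0.571
```

Request:
{"api": "carry_out", "payload": {"rows": [{"offset":[0,0,0],"rot":[0,0,0],"gripper":0.65},{"offset":[0,0,-0.03],"rot":[0,0,0],"gripper":0.65},{"offset":[0,0,-0.03],"rot":[0,0,0],"gripper":0.65},{"offset":[0,0,0],"rot":[0,0,0],"gripper":0.65}]}}

```text
time: 20.98
position: [0.5247, 0.326, 0.253]
tool_rot: [-3.119, -0.355, -0.009]
ft_force: [0.1, 0.3, -0.1]
grip_width: 0.653
```

Run:
```python
from h import *
st(); grab('wrist','w10');grab('scene','e10')
d=load('e10')
for p in [(299.8,157.5)]: print(onz(d,p,.032))
p,R=plan([((.47,.0,.27),tool(0),.65),((.416,-.284,.22),tool(0),.65)],step=.06)
```

```text
t 20.98 [0.5247 0.326  0.253 ] ydir -77.0 z [ 0.006  0.003 -1.   ] F [ 0.1  0.3 -0.1] g 0.653
[ 0.41258377 -0.28353541  0.032     ]
[{"offset": [-0.0156, 0.0381, -0.0026], "rot": [0.0, 0.0, -9.6], "gripper": 0.65}, {"offset": [-0.0218, 0.0349, -0.0026], "rot": [0.0, 0.0, -9.6], "gripper": 0.65}, {"offset": [-0.0273, 0.0309, -0.0025], "rot": [0.0, 0.0, -9.6], "gripper": 0.65}, {"offset": [-0.032, 0.0258, -0.0026], "rot": [0.0, 0.0, -9.6], "gripper": 0.65}, {"offset": [-0.0359, 0.0202, -0.0026], "rot": [0.0, 0.0, -9.6], "gripper": 0.65}, {"offset": [-0.0388, 0.0138, -0.0026], "rot": [0.0, 0.0, -9.6], "gripper": 0.65}, {"offset": [-0.0405, 0.0072, -0.0026], "rot": [0.0, 0.0, -9.6], "gripper": 0.65}, {"offset": [-0.0412, 0.0004, -0.0026], "rot": [0.0, 0.0, -9.6], "gripper": 0.65}, {"offset": [-0.0568, -0.0106, 0.01], "rot": [0.0, 0.0, 0.0], "gripper": 0.65}, {"offset": [-0.0569, -0.0106, 0.01], "rot": [0.0, 0.0, 0.0], "gripper": 0.65}]
[{"offset": [-0.0568, -0.0106, 0.01], "rot": [0.0, 0.0, 0.0], "gripper": 0.65}, {"offset": [-0.0568, -0.0106, 0.01], "rot": [0.0, 0.0, 0.0], "gripper": 0.65}, {"offset": [-0.0569, -0.0106, 0.01], "rot": [0.0, 0.0, 0.0], "gripper": 0.65}]
end [ 0.416 -0.284  0.22 ] 13
```

View pics/w10.png

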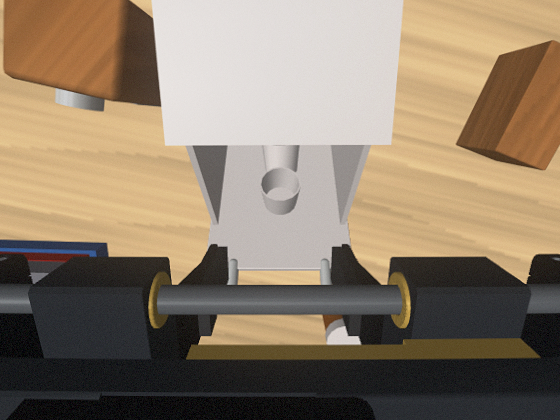

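View pics/e10.png

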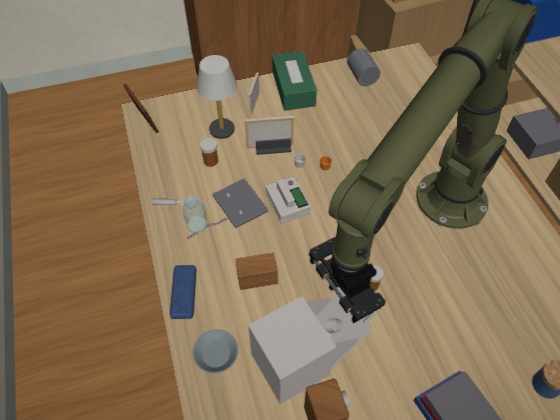

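Request:
{"api": "carry_out", "payload": {"rows": [{"offset":[-0.0156,0.038,-0.0025],"rot":[0,0,-9.6],"gripper":0.65},{"offset":[-0.022,0.035,-0.0025],"rot":[0,0,-9.6],"gripper":0.65},{"offset":[-0.0275,0.031,-0.0025],"rot":[0,0,-9.6],"gripper":0.65},{"offset":[-0.032,0.026,-0.0025],"rot":[0,0,-9.6],"gripper":0.65},{"offset":[-0.036,0.02,-0.0025],"rot":[0,0,-9.6],"gripper":0.65},{"offset":[-0.039,0.014,-0.0025],"rot":[0,0,-9.6],"gripper":0.65},{"offset":[-0.0405,0.007,-0.0025],"rot":[0,0,-9.6],"gripper":0.65},{"offset":[-0.041,0.0005,-0.0025],"rot":[0,0,-9.6],"gripper":0.65},{"offset":[-0.057,-0.0105,0.01],"rot":[0,0,0],"gripper":0.65},{"offset":[-0.057,-0.0105,0.01],"rot":[0,0,0],"gripper":0.65}]}}

```text
time: 22.32
position: [0.4472, -0.1158, 0.2481]
tool_rot: [-2.224, -2.218, 0.001]
ft_force: [1.4, -0.9, 0.4]
grip_width: 0.649
```

Request:
{"api": "carry_out", "payload": {"rows": [{"offset":[-0.057,-0.0105,0.01],"rot":[0,0,0],"gripper":0.65},{"offset":[-0.057,-0.0105,0.01],"rot":[0,0,0],"gripper":0.65},{"offset":[-0.057,-0.0105,0.01],"rot":[0,0,0],"gripper":0.65},{"offset":[0,0,0],"rot":[0,0,0],"gripper":0.65},{"offset":[0,0,0],"rot":[0,0,0],"gripper":0.65}]}}

```text
time: 22.95
position: [0.4158, -0.2844, 0.2183]
tool_rot: [-2.224, -2.216, 0.0]
ft_force: [0.1, -0.3, -0.2]
grip_width: 0.652
```

Run:
```python
from h import *
st(); grab('wrist','w11')
```

```text
t 22.95 [ 0.4158 -0.2844  0.2183] ydir -0.2 z [-0.002  0.001 -1.   ] F [ 0.1 -0.3 -0.2] g 0.652
```

View pics/w11.png

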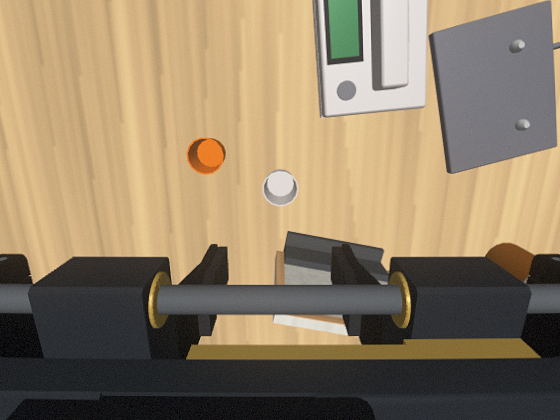

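Run:
```python
from h import *
d=load('w11')
for p,z in [((280.5,187),.032),((206,156),.032),((288,232),.044),((383,249),.044),((322,116),.042),((426,106),.042),((450,173),.012),((431,34),.012),((557,145),.012),((549,2),.012),((518,43),.022),((522,123),.022)]: print(p,np.round(onz(d,p,z),4))
```

```text
(280.5, 187) [ 0.4175 -0.2813  0.032 ]
(206, 156) [ 0.3398 -0.2479  0.032 ]
(288, 232) [ 0.4254 -0.3281  0.044 ]
(383, 249) [ 0.5296 -0.3483  0.044 ]
(322, 116) [ 0.4583 -0.2082  0.042 ]
(426, 106) [ 0.5595 -0.1988  0.042 ]
(450, 173) [ 0.6084 -0.27    0.012 ]
(431, 34) [ 0.5695 -0.1286  0.012 ]
(557, 145) [ 0.7242 -0.2387  0.012 ]
(549, 2) [ 0.6844 -0.0987  0.012 ]
(518, 43) [ 0.6532 -0.1382  0.022 ]
(522, 123) [ 0.6725 -0.2151  0.022 ]
```

Request:
{"api": "carry_out", "payload": {"rows": [{"offset":[0.001,0.001,0.055],"rot":[0,0,0],"gripper":0.65},{"offset":[0.001,0.0,0.055],"rot":[0,0,0],"gripper":0.65},{"offset":[0,0,0.05],"rot":[0,0,0],"gripper":0.65},{"offset":[0,0,0.025],"rot":[0,0,0],"gripper":0.65},{"offset":[0,0,0.015],"rot":[0,0,0],"gripper":0.65},{"offset":[0,0,0],"rot":[0,0,0],"gripper":0.65},{"offset":[0,0,0],"rot":[0,0,0],"gripper":0.3},{"offset":[0,0,0],"rot":[0,0,0],"gripper":0.3},{"offset":[0,0,0],"rot":[0,0,0],"gripper":0.3},{"offset":[0,0,0],"rot":[0,0,0],"gripper":0.3}]}}

```text
time: 24.25
position: [0.4179, -0.2836, 0.0203]
tool_rot: [2.224, 2.216, 0.001]
ft_force: [-0.3, 0.0, 5.9]
grip_width: 0.422
```

Request:
{"api": "carry_out", "payload": {"rows": [{"offset":[0,0,0],"rot":[0,0,0],"gripper":0.3},{"offset":[0,0,-0.05],"rot":[0,0,0],"gripper":0.3},{"offset":[0,0,-0.06],"rot":[0,0,0],"gripper":0.3},{"offset":[0,0,-0.06],"rot":[0,0,0],"gripper":0.3}]}}

```text
time: 24.75
position: [0.4167, -0.2831, 0.1909]
tool_rot: [-2.225, -2.217, 0.0]
ft_force: [2.1, 0.5, -0.8]
grip_width: 0.423
```

Run:
```python
from h import *
st();plan([((.47,.0,.25),tool(0),.3),((.523,.325,.25),tool(13),.3),((.523,.325,.19),None,.3)],step=.06)
```

```text
t 24.75 [ 0.4167 -0.2831  0.1909] ydir -0.2 z [-0.  0. -1.] F [ 2.1  0.5 -0.8] g 0.423
[{"offset": [0.0567, 0.0104, -0.0118], "rot": [0.0, 0.0, 0.0], "gripper": 0.3}, {"offset": [0.0566, 0.0105, -0.0118], "rot": [0.0, 0.0, 0.0], "gripper": 0.3}, {"offset": [0.0567, 0.0104, -0.0118], "rot": [0.0, 0.0, 0.0], "gripper": 0.3}, {"offset": [0.0566, 0.0105, -0.0119], "rot": [0.0, 0.0, 0.0], "gripper": 0.3}, {"offset": [0.0567, 0.0104, -0.0118], "rot": [0.0, 0.0, 0.0], "gripper": 0.3}, {"offset": [0.0542, 0.0086, 0.0], "rot": [0.0, 0.0, -2.2], "gripper": 0.3}, {"offset": [0.0538, 0.0107, 0.0], "rot": [0.0, 0.0, -2.2], "gripper": 0.3}, {"offset": [0.0534, 0.0128, 0.0], "rot": [0.0, 0.0, -2.2], "gripper": 0.3}, {"offset": [0.0528, 0.0148, 0.0], "rot": [0.0, 0.0, -2.2], "gripper": 0.3}, {"offset": [0.0523, 0.0168, 0.0], "rot": [0.0, 0.0, -2.2], "gripper": 0.3}]
[{"offset": [0.0515, 0.0188, 0.0], "rot": [0.0, 0.0, -2.2], "gripper": 0.3}, {"offset": [0.0, 0.0, 0.03], "rot": [0.0, 0.0, 0.0], "gripper": 0.3}, {"offset": [0.0, 0.0001, 0.03], "rot": [0.0, 0.0, 0.0], "gripper": 0.3}]
end [0.523 0.325 0.19 ] 13
```

Request:
{"api": "carry_out", "payload": {"rows": [{"offset":[0.0567,0.0105,-0.012],"rot":[0,0,0],"gripper":0.3},{"offset":[0.0567,0.0105,-0.012],"rot":[0,0,0],"gripper":0.3},{"offset":[0.0567,0.0105,-0.012],"rot":[0,0,0],"gripper":0.3},{"offset":[0.0567,0.0105,-0.012],"rot":[0,0,0],"gripper":0.3},{"offset":[0.0567,0.0105,-0.012],"rot":[0,0,0],"gripper":0.3},{"offset":[0.0542,0.0086,0],"rot":[0,0,-2.2],"gripper":0.3},{"offset":[0.0538,0.0107,0],"rot":[0,0,-2.2],"gripper":0.3},{"offset":[0.0534,0.0128,0],"rot":[0,0,-2.2],"gripper":0.3},{"offset":[0.0528,0.0148,0],"rot":[0,0,-2.2],"gripper":0.3},{"offset":[0.0523,0.0168,0],"rot":[0,0,-2.2],"gripper":0.3}]}}

```text
time: 26.0
position: [0.5148, 0.2724, 0.2491]
tool_rot: [2.001, 2.421, -0.0]
ft_force: [1.3, -0.1, -0.7]
grip_width: 0.426
```

Request:
{"api": "carry_out", "payload": {"rows": [{"offset":[0.0515,0.019,0],"rot":[0,0,-2.2],"gripper":0.3},{"offset":[0,0,0.03],"rot":[0,0,0],"gripper":0.3},{"offset":[0,0,0.03],"rot":[0,0,0],"gripper":0.3},{"offset":[0,0,0],"rot":[0,0,0],"gripper":0.3},{"offset":[0,0,0],"rot":[0,0,0],"gripper":0.65},{"offset":[0,0,0],"rot":[0,0,0],"gripper":0.65},{"offset":[0,0,0],"rot":[0,0,0],"gripper":0.65},{"offset":[0,0,-0.03],"rot":[0,0,0],"gripper":0.65},{"offset":[0,0,-0.03],"rot":[0,0,0],"gripper":0.65},{"offset":[0,0,0],"rot":[0,0,0],"gripper":0.65}]}}

```text
time: 27.25
position: [0.5252, 0.3261, 0.253]
tool_rot: [1.954, 2.457, 0.01]
ft_force: [-0.3, 0.3, 0.4]
grip_width: 0.649
```

Run:
```python
from h import *
st(); grab('wrist','w12');grab('scene','e12')
plan([((.4483,.3073,.26),tool(13),.65),((.4483,.3073,.158),None,.65)],step=.05)
```

```text
t 27.25 [0.5252 0.3261 0.253 ] ydir 13.0 z [ 0.005  0.003 -1.   ] F [-0.3  0.3  0.4] g 0.649
[{"offset": [-0.0002, -0.0388, -0.0053], "rot": [0.0, 0.0, 0.0], "gripper": 0.65}, {"offset": [-0.0001, -0.0387, -0.0052], "rot": [0.0, 0.0, 0.0], "gripper": 0.65}, {"offset": [0.0, 0.0, 0.034], "rot": [0.0, 0.0, 0.0], "gripper": 0.65}, {"offset": [0.0, -0.0001, 0.034], "rot": [0.0, 0.0, 0.0], "gripper": 0.65}, {"offset": [0.0, 0.0, 0.034], "rot": [0.0, 0.0, 0.0], "gripper": 0.65}]
end [0.4483 0.3073 0.158 ] 5
```

View pics/w12.png

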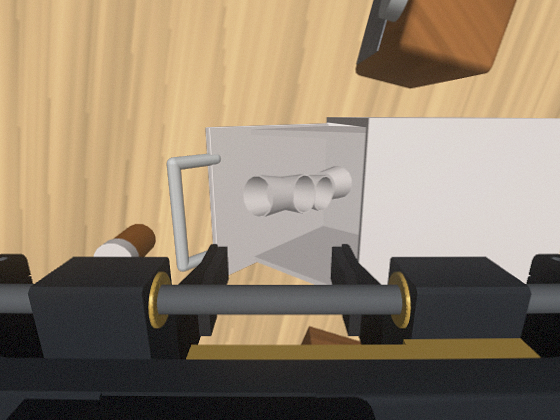

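View pics/e12.png

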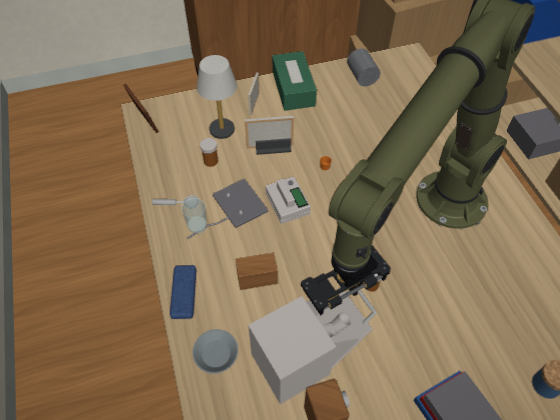

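Request:
{"api": "carry_out", "payload": {"rows": [{"offset":[0,-0.039,-0.005],"rot":[0,0,0],"gripper":0.65},{"offset":[0,-0.039,-0.005],"rot":[0,0,0],"gripper":0.65},{"offset":[0,0,0.04],"rot":[0,0,0],"gripper":0.65},{"offset":[0,0,0.04],"rot":[0,0,0],"gripper":0.65},{"offset":[0,0,0.025],"rot":[0,0,0],"gripper":0.65},{"offset":[0,0,0],"rot":[0,0,0],"gripper":0.65},{"offset":[0,0,0],"rot":[0,0,0],"gripper":0},{"offset":[0,0,0],"rot":[0,0,0],"gripper":0},{"offset":[0,0,0],"rot":[0,0,0],"gripper":0},{"offset":[0,0,0],"rot":[0,0,0],"gripper":0}], "grip_force": 10}}

```text
time: 28.6
position: [0.448, 0.3077, 0.1549]
tool_rot: [1.955, 2.458, 0.001]
ft_force: [-0.9, -0.4, 0.2]
grip_width: 0.281
```

Request:
{"api": "carry_out", "payload": {"rows": [{"offset":[0,0,0],"rot":[0,0,0],"gripper":0},{"offset":[0,0,0],"rot":[0,0,0],"gripper":0},{"offset":[0,0,0],"rot":[0,0,0],"gripper":0},{"offset":[0,0,0],"rot":[0,0,0],"gripper":0}]}}

```text
time: 29.1
position: [0.4482, 0.3076, 0.1545]
tool_rot: [1.956, 2.458, 0.001]
ft_force: [1.7, 0.5, -0.6]
grip_width: 0.109
```

Run:
```python
from h import *
s=st()
p=np.array(s['position'])
# bar grasped: assume angle .72, target .0
xd=np.array([np.cos(np.radians(13.5)),np.sin(np.radians(13.5)),0])
a0=.72;wps=[]
for a in np.linspace(a0,-.01,15)[1:]:
    wps.append((p+xd*.209*(np.sin(a0)-np.sin(a))+np.array([0,0,.209*(np.cos(a)-np.cos(a0))]),None,0))
plan(wps)
```

```text
t 29.10 [0.4482 0.3076 0.1545] ydir 13.0 z [ 0.001  0.    -1.   ] F [ 1.7  0.5 -0.6] g 0.109
[{"offset": [0.0001, 0.0084, -0.007], "rot": [0.0, 0.0, 0.0], "gripper": 0}, {"offset": [0.0001, 0.0087, -0.0065], "rot": [0.0, 0.0, 0.0], "gripper": 0}, {"offset": [0.0, 0.0091, -0.006], "rot": [0.0, 0.0, 0.0], "gripper": 0}, {"offset": [0.0001, 0.0093, -0.0056], "rot": [0.0, 0.0, 0.0], "gripper": 0}, {"offset": [0.0001, 0.0097, -0.0051], "rot": [0.0, 0.0, 0.0], "gripper": 0}, {"offset": [0.0001, 0.0099, -0.0045], "rot": [0.0, 0.0, 0.0], "gripper": 0}, {"offset": [0.0001, 0.0101, -0.0041], "rot": [0.0, 0.0, 0.0], "gripper": 0}, {"offset": [0.0001, 0.0103, -0.0035], "rot": [0.0, 0.0, 0.0], "gripper": 0}, {"offset": [0.0001, 0.0105, -0.0029], "rot": [0.0, 0.0, 0.0], "gripper": 0}, {"offset": [0.0001, 0.0106, -0.0025], "rot": [0.0, 0.0, 0.0], "gripper": 0}]
[{"offset": [0.0001, 0.0108, -0.0018], "rot": [0.0, 0.0, 0.0], "gripper": 0}, {"offset": [0.0001, 0.0108, -0.0013], "rot": [0.0, 0.0, 0.0], "gripper": 0}, {"offset": [0.0, 0.0109, -0.0008], "rot": [0.0, 0.0, 0.0], "gripper": 0}, {"offset": [0.0001, 0.0108, -0.0001], "rot": [0.0, 0.0, 0.0], "gripper": 0}]
end [0.5842 0.3402 0.2063] 14
```

Request:
{"api": "carry_out", "payload": {"rows": [{"offset":[0,0.0084,-0.007],"rot":[0,0,0],"gripper":0},{"offset":[0,0.0087,-0.0065],"rot":[0,0,0],"gripper":0},{"offset":[0,0.009,-0.006],"rot":[0,0,0],"gripper":0},{"offset":[0,0.0093,-0.0056],"rot":[0,0,0],"gripper":0},{"offset":[0,0.0097,-0.005],"rot":[0,0,0],"gripper":0},{"offset":[0,0.01,-0.0045],"rot":[0,0,0],"gripper":0},{"offset":[0,0.01,-0.004],"rot":[0,0,0],"gripper":0},{"offset":[0,0,0],"rot":[0,0,0],"gripper":0}]}}

```text
time: 30.1
position: [0.5139, 0.323, 0.1949]
tool_rot: [1.955, 2.456, 0.008]
ft_force: [-0.3, -0.9, 5.1]
grip_width: 0.109
```

Request:
{"api": "carry_out", "payload": {"rows": [{"offset":[0,0.0103,-0.0035],"rot":[0,0,0],"gripper":0},{"offset":[0,0.0105,-0.003],"rot":[0,0,0],"gripper":0},{"offset":[0,0.0106,-0.0025],"rot":[0,0,0],"gripper":0},{"offset":[0,0.0108,-0.0018],"rot":[0,0,0],"gripper":0},{"offset":[0,0.0108,-0.0013],"rot":[0,0,0],"gripper":0},{"offset":[0,0.0108,-0.0008],"rot":[0,0,0],"gripper":0},{"offset":[0,0.009,0],"rot":[0,0,0],"gripper":0},{"offset":[0,0,0],"rot":[0,0,0],"gripper":0},{"offset":[0,0,0],"rot":[0,0,0],"gripper":0}]}}

```text
time: 31.22
position: [0.5817, 0.3389, 0.2061]
tool_rot: [-1.955, -2.458, 0.002]
ft_force: [-4.5, 0.2, 5.7]
grip_width: 0.108
```

Run:
```python
from h import *
st(); grab('wrist','w13');grab('scene','e13');grab('side','s13')
a=load('s13')['img'][100:280,140:340,::-1]; b=load('e13')['img'][200:400,180:402,::-1]
cv2.imwrite('pics/c13.png',np.hstack([cv2.resize(a,(400,360)),cv2.resize(b,(400,360))]))
```

```text
t 31.23 [0.5817 0.3389 0.2061] ydir 13.0 z [-0.001 -0.    -1.   ] F [-4.5  0.2  5.7] g 0.108
```

View pics/c13.png

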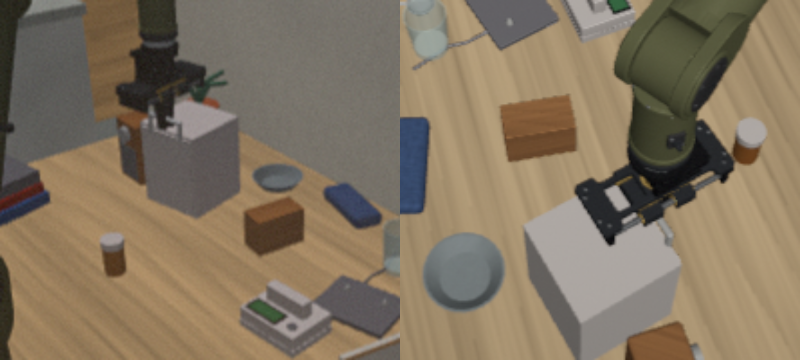

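View pics/w13.png

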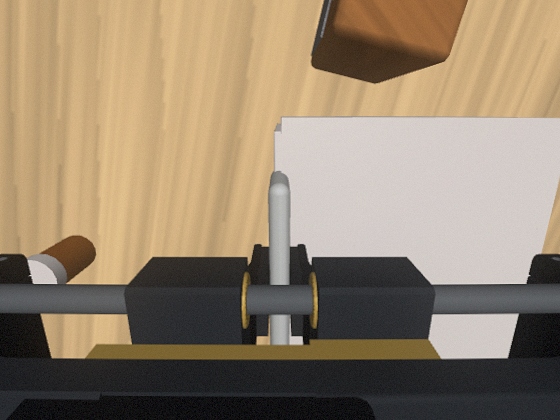

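Request:
{"api": "carry_out", "payload": {"rows": [{"offset":[0,0.005,0],"rot":[0,0,0],"gripper":0},{"offset":[0,0.004,0],"rot":[0,0,0],"gripper":0},{"offset":[0,0,0],"rot":[0,0,0],"gripper":0},{"offset":[0,0,0],"rot":[0,0,0],"gripper":0}]}}

```text
time: 31.88
position: [0.5847, 0.3395, 0.2059]
tool_rot: [-1.949, -2.455, 0.02]
ft_force: [-18.6, -6.1, 14.1]
grip_width: 0.179
```

Request:
{"api": "carry_out", "payload": {"rows": [{"offset":[0,-0.007,0],"rot":[0,0,0],"gripper":0.11},{"offset":[0,0,0],"rot":[0,0,0],"gripper":0.5},{"offset":[0,0,0],"rot":[0,0,0],"gripper":0.5},{"offset":[0,0,0],"rot":[0,0,0],"gripper":0.5},{"offset":[0,0,0],"rot":[0,0,0],"gripper":0.5},{"offset":[0,0,0],"rot":[0,0,0],"gripper":0.5},{"offset":[0,0,-0.03],"rot":[0,0,0],"gripper":0.5},{"offset":[0,0,-0.05],"rot":[0,0,0],"gripper":0.7}]}}

```text
time: 32.88
position: [0.5833, 0.3383, 0.2844]
tool_rot: [-1.955, -2.458, 0.007]
ft_force: [-0.4, 1.3, 1.0]
grip_width: 0.547
```

Run:
```python
from h import *
st(); plan([((.51,.0,.28),tool(5),.7),((.51,-.18,.25),tool(5),.7)],step=.06)
d=load('w12')
```

```text
t 32.88 [0.5833 0.3383 0.2844] ydir 13.0 z [-0.004 -0.003 -1.   ] F [-0.4  1.3  1. ] g 0.547
[{"offset": [-0.0522, -0.0246, 0.0009], "rot": [0.0, 0.0, 1.3], "gripper": 0.7}, {"offset": [-0.0527, -0.0234, 0.001], "rot": [0.0, 0.0, 1.3], "gripper": 0.7}, {"offset": [-0.0533, -0.0221, 0.0009], "rot": [0.0, 0.0, 1.3], "gripper": 0.7}, {"offset": [-0.0537, -0.021, 0.0009], "rot": [0.0, 0.0, 1.3], "gripper": 0.7}, {"offset": [-0.0542, -0.0198, 0.0009], "rot": [0.0, 0.0, 1.3], "gripper": 0.7}, {"offset": [-0.0547, -0.0185, 0.001], "rot": [0.0, 0.0, 1.3], "gripper": 0.7}, {"offset": [-0.0448, -0.004, 0.0076], "rot": [-0.1, 0.0, 0.0], "gripper": 0.7}, {"offset": [-0.0448, -0.0041, 0.0076], "rot": [-0.1, 0.0, 0.0], "gripper": 0.7}, {"offset": [-0.0448, -0.0041, 0.0076], "rot": [-0.1, 0.0, 0.0], "gripper": 0.7}, {"offset": [-0.0448, -0.004, 0.0076], "rot": [-0.1, 0.0, 0.0], "gripper": 0.7}]
end [ 0.51 -0.18  0.25] 10
```

Request:
{"api": "carry_out", "payload": {"rows": [{"offset":[-0.052,-0.0245,0.001],"rot":[0,0,1.3],"gripper":0.7},{"offset":[-0.053,-0.0235,0.001],"rot":[0,0,1.3],"gripper":0.7},{"offset":[-0.053,-0.022,0.001],"rot":[0,0,1.3],"gripper":0.7},{"offset":[-0.054,-0.021,0.001],"rot":[0,0,1.3],"gripper":0.7},{"offset":[-0.054,-0.02,0.001],"rot":[0,0,1.3],"gripper":0.7},{"offset":[-0.055,-0.0185,0.001],"rot":[0,0,1.3],"gripper":0.7},{"offset":[-0.045,-0.004,0.0075],"rot":[0,0,0],"gripper":0.7},{"offset":[-0.045,-0.004,0.0075],"rot":[0,0,0],"gripper":0.7},{"offset":[-0.045,-0.004,0.0075],"rot":[0,0,0],"gripper":0.7},{"offset":[-0.045,-0.004,0.0075],"rot":[0,0,0],"gripper":0.7}]}}

```text
time: 34.12
position: [0.5111, -0.1817, 0.25]
tool_rot: [2.118, 2.319, 0.001]
ft_force: [0.0, 1.2, -0.1]
grip_width: 0.702
```

Request:
{"api": "carry_out", "payload": {"rows": [{"offset":[0,0,0],"rot":[0,0,0],"gripper":0.7},{"offset":[0,0,0],"rot":[0,0,0],"gripper":0.7}]}}

```text
time: 34.38
position: [0.5113, -0.1796, 0.25]
tool_rot: [-2.118, -2.32, -0.001]
ft_force: [1.0, -0.1, -0.2]
grip_width: 0.698
```

Run:
```python
from h import *
st(); grab('wrist','w14'); grab('side','s14'); grab('scene','e14')
a=load('s14')['img'][130:310,180:380,::-1]; b=load('e14')['img'][130:370,180:446,::-1]
cv2.imwrite('pics/c14.png',np.hstack([cv2.resize(a,(400,360),interpolation=2),cv2.resize(b,(400,360))]))
```

```text
t 34.38 [ 0.5113 -0.1796  0.25  ] ydir 5.2 z [ 0.     0.001 -1.   ] F [ 1.  -0.1 -0.2] g 0.698
```

View pics/w14.png

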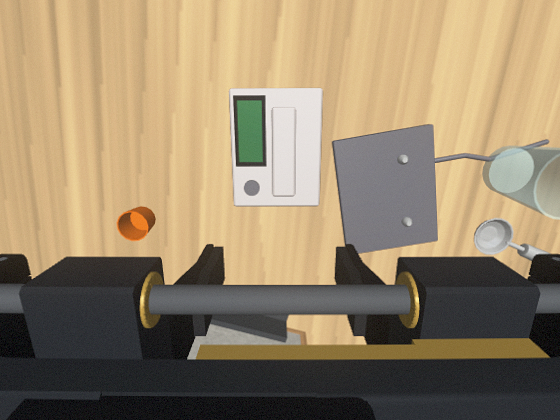

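View pics/c14.png

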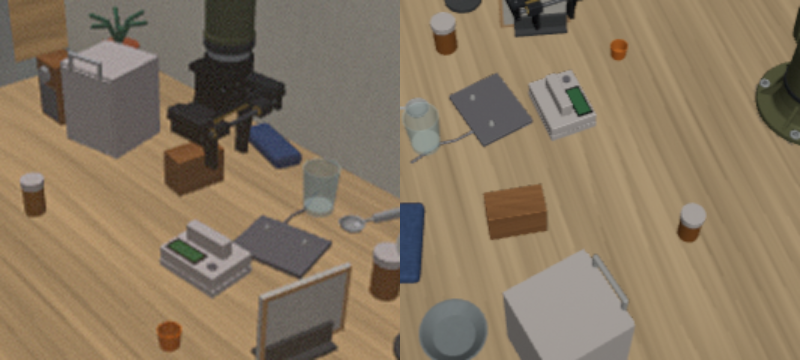

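Run:
```python
from h import *
im=load('w14')['img'][78:258,220:450,::-1]
cv2.imwrite('pics/c15.png',cv2.resize(im,None,fx=3.3,fy=3.3,interpolation=cv2.INTER_CUBIC))
```

```text
(no output)
```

View pics/c15.png

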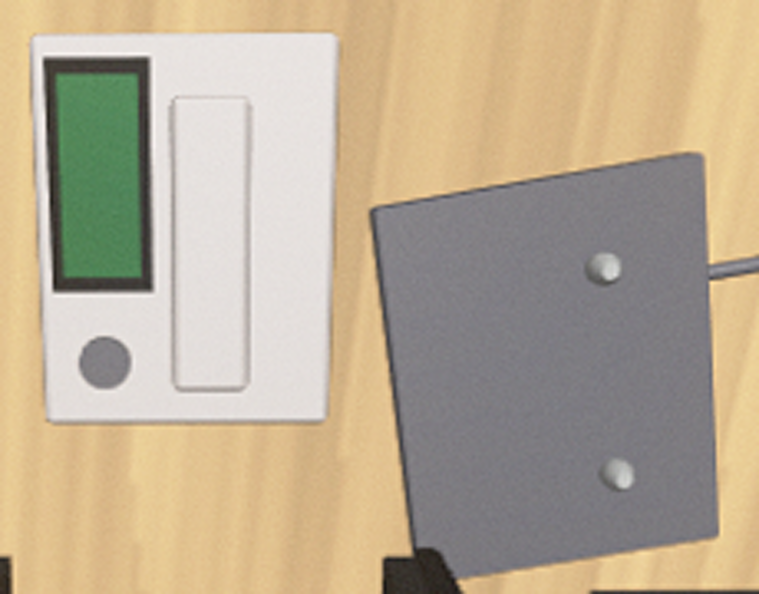

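Run:
```python
from h import *
d=load('w14')
q=lambda u,v,z: onz(d,(220+u/3.3-.35,78+v/3.3-.35),z)
M=np.array([q(32,36,.041),q(337,36,.041),q(327,422,.041),q(49,421,.041)])
Rg=np.array([q(171,97,.074),q(250,97,.074),q(250,389,.074),q(173,389,.074)])
D=np.array([q(372,209,.012),q(702,153,.012),q(718,536,.012)])
Pg=np.array([q(604,267,.018),q(618,474,.018)])
np.set_printoptions(precision=4,suppress=True)
def a(v): return np.degrees(np.arctan2(v[1],v[0]))
for n,X in [('M',M),('R',Rg)]:
    print(n,X[:,:2].tolist(),'c',X.mean(0)[:2]); e=[X[1]-X[0],X[2]-X[3],X[0]-X[3],X[1]-X[2]]
    print([ (round(np.linalg.norm(v),4),round(a(v),1)) for v in e])
print('D',D[:,:2]); print(np.linalg.norm(D[1]-D[0]),a(D[1]-D[0]),np.linalg.norm(D[1]-D[2]),a(D[1]-D[2])-90,'c',(D[0]+D[2])[:2]/2)
print('P',Pg[:,:2],np.linalg.norm(Pg[0]-Pg[1]),a(Pg[0]-Pg[1])-90)
y=np.radians(a(Pg[0]-Pg[1])-90); c=Pg.mean(0)[:2]-.02*np.array([np.cos(y),np.sin(y)]); print('dock c from pegs',c)
```

```text
M [[0.45015640761073905, -0.08075857551846852], [0.5471128380322274, -0.07190030915854197], [0.5598629906900333, -0.199194862978334], [0.46235111049796285, -0.20770918536986213]] c [ 0.5049 -0.1399]
[(np.float64(0.0974), np.float64(5.2)), (np.float64(0.0979), np.float64(5.0)), (np.float64(0.1275), np.float64(95.5)), (np.float64(0.1279), np.float64(95.7))]
R [[0.4966959599773613, -0.0960007967585946], [0.5198537937117401, -0.0938794397701311], [0.5291234713694769, -0.1818518203298709], [0.5048013576209074, -0.18406873778374788]] c [ 0.5126 -0.139 ]
[(np.float64(0.0233), np.float64(5.2)), (np.float64(0.0244), np.float64(5.2)), (np.float64(0.0884), np.float64(95.3)), (np.float64(0.0885), np.float64(96.0))]
D [[ 0.5705 -0.1265]
 [ 0.6851 -0.096 ]
 [ 0.724  -0.2392]]
0.11855714770449229 14.878037996160787 0.14838916833705285 15.224216592253015 c [ 0.6473 -0.1828]
P [[ 0.6557 -0.1387]
 [ 0.6765 -0.2156]] 0.07975493125216777 15.176226353677265
dock c from pegs [ 0.6468 -0.1824]
```

Run:
```python
from h import *
plan([((.5127,-.139,.12),tool(5.3),.7),((.5127,-.139,.055),None,.7)],step=.05)
```

```text
[{"offset": [0.0131, 0.0016, 0.0434], "rot": [0.0, 0.0, 0.0], "gripper": 0.7}, {"offset": [0.0132, 0.0015, 0.0434], "rot": [0.0, 0.0, 0.0], "gripper": 0.7}, {"offset": [0.0131, 0.0016, 0.0434], "rot": [0.0, 0.0, 0.0], "gripper": 0.7}, {"offset": [0.0, 0.0, 0.0325], "rot": [0.0, 0.0, 0.0], "gripper": 0.7}, {"offset": [0.0, 0.0, 0.0325], "rot": [0.0, 0.0, 0.0], "gripper": 0.7}]
end [ 0.5127 -0.139   0.055 ] 5
```

Request:
{"api": "carry_out", "payload": {"rows": [{"offset":[0.0131,0.0016,0.0434],"rot":[0,0,0],"gripper":0.7},{"offset":[0.0131,0.0016,0.0434],"rot":[0,0,0],"gripper":0.7},{"offset":[0.0131,0.0016,0.0434],"rot":[0,0,0],"gripper":0.7},{"offset":[0,0,0.03],"rot":[0,0,0],"gripper":0.7},{"offset":[0,0,0.02],"rot":[0,0,0],"gripper":0.7},{"offset":[0,0,0.01],"rot":[0,0,0],"gripper":0.7},{"offset":[0,0,0.004],"rot":[0,0,0],"gripper":0.7},{"offset":[0,0,0],"rot":[0,0,0],"gripper":0.7},{"offset":[0,0,0],"rot":[0,0,0],"gripper":0.7}]}}

```text
time: 35.65
position: [0.5131, -0.1408, 0.0566]
tool_rot: [2.117, 2.319, 0.001]
ft_force: [0.5, 0.8, -0.2]
grip_width: 0.708
```

Request:
{"api": "carry_out", "payload": {"rows": [{"offset":[0,0,0],"rot":[0,0,0],"gripper":0.1},{"offset":[0,0,0],"rot":[0,0,0],"gripper":0.1},{"offset":[0,0,0],"rot":[0,0,0],"gripper":0.1},{"offset":[0,0,0],"rot":[0,0,0],"gripper":0.1},{"offset":[0,0,0],"rot":[0,0,0],"gripper":0.1},{"offset":[0,0,0],"rot":[0,0,0],"gripper":0.1},{"offset":[0,0,0],"rot":[0,0,0],"gripper":0.1},{"offset":[0,0,0],"rot":[0,0,0],"gripper":0.1}], "grip_force": 30}}

```text
time: 36.65
position: [0.5122, -0.1407, 0.0556]
tool_rot: [-2.118, -2.32, 0.0]
ft_force: [-0.7, 0.0, 0.2]
grip_width: 0.274
```

Run:
```python
from h import *
s=st()
p=np.array(s['position'])
y=np.radians(15.1); dc=np.array([.647,-.1826]); print('ridge tgt',dc+.008*np.array([np.cos(y),np.sin(y)]))
```

```text
t 36.65 [ 0.5122 -0.1407  0.0556] ydir 5.2 z [-0. -0. -1.] F [-0.7  0.   0.2] g 0.274
ridge tgt [ 0.65472378 -0.18051596]
```

Run:
```python
from h import *
plan([((.5122,-.1407,.115),None,.1),((.6547,-.182,.115),tool(15.1),.1),((.6547,-.182,.090),None,.1)],step=.03,rstep=5)
```

```text
[{"offset": [0.0, 0.0, -0.0297], "rot": [0.0, 0.0, 0.0], "gripper": 0.1}, {"offset": [0.0, 0.0, -0.0297], "rot": [0.0, 0.0, 0.0], "gripper": 0.1}, {"offset": [-0.0108, 0.0276, 0.0], "rot": [0.0, 0.0, -2.0], "gripper": 0.1}, {"offset": [-0.0118, 0.0273, 0.0], "rot": [0.0, 0.0, -2.0], "gripper": 0.1}, {"offset": [-0.0127, 0.0268, 0.0], "rot": [0.0, 0.0, -2.0], "gripper": 0.1}, {"offset": [-0.0136, 0.0263, 0.0], "rot": [0.0, 0.0, -2.0], "gripper": 0.1}, {"offset": [-0.0146, 0.0259, 0.0], "rot": [0.0, 0.0, -2.0], "gripper": 0.1}, {"offset": [0.0, 0.0, 0.025], "rot": [0.0, 0.0, 0.0], "gripper": 0.1}]
end [ 0.6547 -0.182   0.09  ] 8
```

Request:
{"api": "carry_out", "payload": {"rows": [{"offset":[0,0,-0.03],"rot":[0,0,0],"gripper":0.1},{"offset":[0,0,-0.03],"rot":[0,0,0],"gripper":0.1},{"offset":[-0.0108,0.0276,0],"rot":[0,0,-2.0],"gripper":0.1},{"offset":[-0.0118,0.0273,0],"rot":[0,0,-2.0],"gripper":0.1},{"offset":[-0.0127,0.0268,0],"rot":[0,0,-2.0],"gripper":0.1},{"offset":[-0.0136,0.0263,0],"rot":[0,0,-2.0],"gripper":0.1},{"offset":[-0.0146,0.0259,0],"rot":[0,0,-2.0],"gripper":0.1},{"offset":[0,0,0.025],"rot":[0,0,0],"gripper":0.1},{"offset":[0,0,0],"rot":[0,0,0],"gripper":0.1},{"offset":[0,0,0],"rot":[0,0,0],"gripper":0.1}]}}

```text
time: 37.9
position: [0.6545, -0.1819, 0.0906]
tool_rot: [-1.908, -2.495, 0.0]
ft_force: [-0.2, 0.0, -3.0]
grip_width: 0.272
```

Run:
```python
from h import *
st(); grab('scene','e16'); grab('side','s16')
a=load('s16')['img'][200:300,250:361,::-1]; b=load('e16')['img'][140:240,180:291,::-1]
cv2.imwrite('pics/c16.png',np.hstack([cv2.resize(a,(400,360),interpolation=2),cv2.resize(b,(400,360),interpolation=2)]))
```

```text
t 37.90 [ 0.6545 -0.1819  0.0906] ydir 15.2 z [-0.001  0.    -1.   ] F [-0.2  0.  -3. ] g 0.272
```

View pics/c16.png

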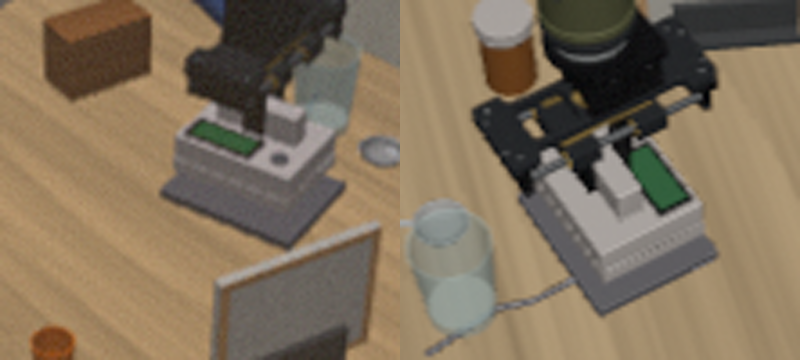

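Request:
{"api": "carry_out", "payload": {"rows": [{"offset":[0,0,0.005],"rot":[0,0,0],"gripper":0.1},{"offset":[0,0,0.005],"rot":[0,0,0],"gripper":0.1},{"offset":[0,0,0.003],"rot":[0,0,0],"gripper":0.1},{"offset":[0,0,0.003],"rot":[0,0,0],"gripper":0.1},{"offset":[0,0,0],"rot":[0,0,0],"gripper":0.1}]}}

```text
time: 38.62
position: [0.6547, -0.1819, 0.0743]
tool_rot: [-1.908, -2.495, 0.0]
ft_force: [0.3, -0.3, -2.4]
grip_width: 0.274
```

Request:
{"api": "carry_out", "payload": {"rows": [{"offset":[0,0,0.003],"rot":[0,0,0],"gripper":0.1},{"offset":[0,0,0.003],"rot":[0,0,0],"gripper":0.1},{"offset":[0,0,0.002],"rot":[0,0,0],"gripper":0.1},{"offset":[0,0,0],"rot":[0,0,0],"gripper":0.1},{"offset":[0,0,0],"rot":[0,0,0],"gripper":0.1}]}}

```text
time: 39.25
position: [0.6549, -0.182, 0.0677]
tool_rot: [1.908, 2.496, 0.0]
ft_force: [-3.9, 0.5, 5.4]
grip_width: 0.274
```

Request:
{"api": "carry_out", "payload": {"rows": [{"offset":[0,0,0.001],"rot":[0,0,0],"gripper":0.1},{"offset":[0,0,0],"rot":[0,0,0],"gripper":0.6},{"offset":[0,0,0],"rot":[0,0,0],"gripper":0.6},{"offset":[0,0,0],"rot":[0,0,0],"gripper":0.6},{"offset":[0,0,0],"rot":[0,0,0],"gripper":0.6},{"offset":[0,0,0],"rot":[0,0,0],"gripper":0.6},{"offset":[0,0,-0.03],"rot":[0,0,0],"gripper":0.6},{"offset":[0,0,-0.05],"rot":[0,0,0],"gripper":0.6},{"offset":[0,0,-0.05],"rot":[0,0,0],"gripper":0.6},{"offset":[0,0,-0.05],"rot":[0,0,0],"gripper":0.6}]}}

```text
time: 40.5
position: [0.6547, -0.182, 0.2474]
tool_rot: [1.908, 2.495, 0.0]
ft_force: [0.1, -1.4, -0.0]
grip_width: 0.597
```

Run:
```python
from h import *
st(); grab('scene','e17'); grab('side','s17'); grab('wrist','w17')
a=load('s17')['img'][200:380,240:440,::-1]; b=load('e17')['img'][70:270,150:372,::-1]
cv2.imwrite('pics/c17.png',np.hstack([cv2.resize(a,(400,360),interpolation=2),cv2.resize(b,(400,360),interpolation=2)]))
```

```text
t 40.50 [ 0.6547 -0.182   0.2474] ydir 15.2 z [ 0. -0. -1.] F [ 0.1 -1.4 -0. ] g 0.597
```

View pics/c17.png

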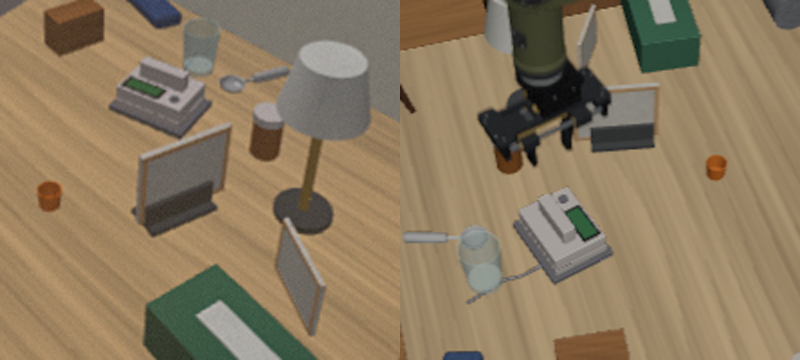

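View pics/w17.png

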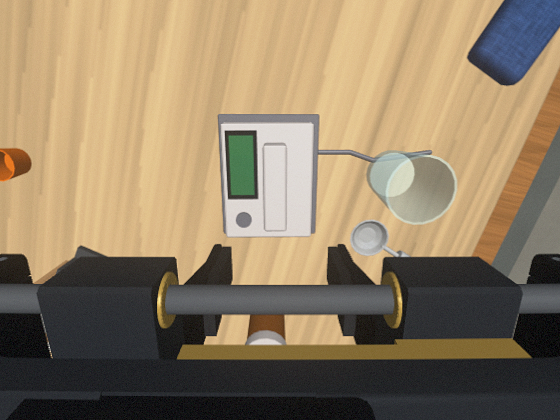

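Run:
```python
from h import *
plan([((.45,-.38,.28),tool(-102.4),.6)],step=.06)
```

```text
[{"offset": [-0.0114, -0.0209, -0.0026], "rot": [0.0, 0.0, 9.8], "gripper": 0.6}, {"offset": [-0.0147, -0.0187, -0.0026], "rot": [0.0, 0.0, 9.8], "gripper": 0.6}, {"offset": [-0.0178, -0.0159, -0.0026], "rot": [0.0, 0.0, 9.8], "gripper": 0.6}, {"offset": [-0.0201, -0.0126, -0.0026], "rot": [0.0, 0.0, 9.8], "gripper": 0.6}, {"offset": [-0.022, -0.009, -0.0026], "rot": [0.0, 0.0, 9.8], "gripper": 0.6}, {"offset": [-0.0233, -0.0052, -0.0026], "rot": [0.0, 0.0, 9.8], "gripper": 0.6}, {"offset": [-0.0238, -0.0011, -0.0026], "rot": [0.0, 0.0, 9.8], "gripper": 0.6}, {"offset": [-0.0236, 0.003, -0.0026], "rot": [0.0, 0.0, 9.8], "gripper": 0.6}, {"offset": [-0.0228, 0.0069, -0.0026], "rot": [0.0, 0.0, 9.8], "gripper": 0.6}, {"offset": [-0.0212, 0.0107, -0.0026], "rot": [0.0, 0.0, 9.8], "gripper": 0.6}]
[{"offset": [-0.0192, 0.0142, -0.0026], "rot": [0.0, 0.0, 9.8], "gripper": 0.6}, {"offset": [-0.0164, 0.0172, -0.0026], "rot": [0.0, 0.0, 9.8], "gripper": 0.6}]
end [ 0.45 -0.38  0.28] 12
```

Request:
{"api": "carry_out", "payload": {"rows": [{"offset":[-0.0114,-0.0209,-0.0026],"rot":[0,0,9.8],"gripper":0.6},{"offset":[-0.0147,-0.0187,-0.0026],"rot":[0,0,9.8],"gripper":0.6},{"offset":[-0.0178,-0.0159,-0.0026],"rot":[0,0,9.8],"gripper":0.6},{"offset":[-0.02,-0.0126,-0.0026],"rot":[0,0,9.8],"gripper":0.6},{"offset":[-0.022,-0.009,-0.0026],"rot":[0,0,9.8],"gripper":0.6},{"offset":[-0.0233,-0.0052,-0.0026],"rot":[0,0,9.8],"gripper":0.6},{"offset":[-0.0238,-0.001,-0.0026],"rot":[0,0,9.8],"gripper":0.6},{"offset":[-0.0236,0.003,-0.0026],"rot":[0,0,9.8],"gripper":0.6},{"offset":[-0.0228,0.007,-0.0026],"rot":[0,0,9.8],"gripper":0.6},{"offset":[-0.0212,0.0107,-0.0026],"rot":[0,0,9.8],"gripper":0.6}]}}

```text
time: 41.9
position: [0.4819, -0.3467, 0.2703]
tool_rot: [-3.135, -0.188, 0.003]
ft_force: [-0.5, 1.1, 0.8]
grip_width: 0.601
```

Request:
{"api": "carry_out", "payload": {"rows": [{"offset":[-0.0192,0.0142,-0.0026],"rot":[0,0,9.8],"gripper":0.6},{"offset":[-0.0164,0.0172,-0.0026],"rot":[0,0,9.8],"gripper":0.6},{"offset":[0,0,0],"rot":[0,0,0],"gripper":0.6},{"offset":[0,0,0],"rot":[0,0,0],"gripper":0.6},{"offset":[0,0,0],"rot":[0,0,0],"gripper":0.6}]}}

```text
time: 42.52
position: [0.4497, -0.3782, 0.2763]
tool_rot: [-3.123, 0.333, 0.001]
ft_force: [0.7, 0.2, 0.2]
grip_width: 0.596
```

Run:
```python
from h import *
st(); grab('wrist','w18')
```

```text
t 42.52 [ 0.4497 -0.3782  0.2763] ydir -102.2 z [-0.     0.001 -1.   ] F [0.7 0.2 0.2] g 0.596
```

View pics/w18.png

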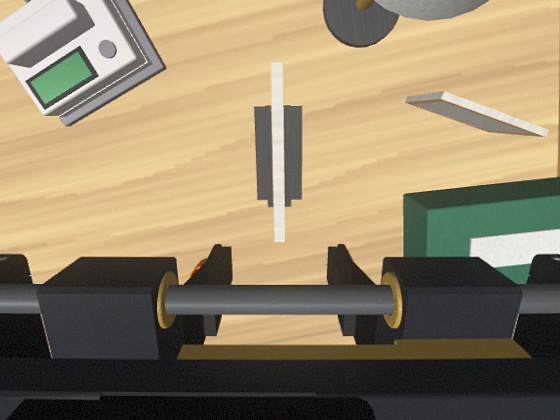

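Run:
```python
from h import *
d=load('w18')
a=onz(d,(277,63.5),.138);b=onz(d,(279.5,242),.138); print(a,b,np.linalg.norm(a-b),np.degrees(np.arctan2(*(a-b)[1::-1])),(a+b)/2)
for p in [(255,106),(302,106),(257,199),(302,199)]: print(onz(d,p,.006))
m=(a+b)/2
plan([((m[0],m[1],.18),None,.6),((m[0],m[1],.122),None,.6)])
```

```text
[ 0.56663188 -0.40180414  0.138     ] [ 0.4105768  -0.37032233  0.138     ] 0.15919890822681412 -11.405501717841224 [ 0.48860434 -0.38606323  0.138     ]
[ 0.54294022 -0.36764544  0.006     ]
[ 0.53057392 -0.42498242  0.006     ]
[ 0.42580563 -0.34262988  0.006     ]
[ 0.41300552 -0.40200535  0.006     ]
[{"offset": [0.0133, -0.0002, 0.0321], "rot": [0.0, 0.0, 0.0], "gripper": 0.6}, {"offset": [0.0133, -0.0002, 0.0322], "rot": [0.0, 0.0, 0.0], "gripper": 0.6}, {"offset": [0.0133, -0.0003, 0.0321], "rot": [0.0, 0.0, 0.0], "gripper": 0.6}, {"offset": [0.0, 0.0, 0.029], "rot": [0.0, 0.0, 0.0], "gripper": 0.6}, {"offset": [0.0, 0.0001, 0.029], "rot": [0.0, 0.0, 0.0], "gripper": 0.6}]
end [ 0.4886 -0.3861  0.122 ] 5
```

Request:
{"api": "carry_out", "payload": {"rows": [{"offset":[0.0133,0,0.032],"rot":[0,0,0],"gripper":0.6},{"offset":[0.0133,0,0.032],"rot":[0,0,0],"gripper":0.6},{"offset":[0.0133,-0.0005,0.032],"rot":[0,0,0],"gripper":0.6},{"offset":[0,0,0.03],"rot":[0,0,0],"gripper":0.6},{"offset":[0,0,0.02],"rot":[0,0,0],"gripper":0.6},{"offset":[0,0,0.014],"rot":[0,0,0],"gripper":0.6},{"offset":[0,0,0],"rot":[0,0,0],"gripper":0.6},{"offset":[0,0,0],"rot":[0,0,0],"gripper":0.6}], "grip_force": 20}}

```text
time: 43.58
position: [0.4882, -0.3882, 0.118]
tool_rot: [3.122, -0.339, 0.003]
ft_force: [-0.0, -0.1, 0.9]
grip_width: 0.597
```

Request:
{"api": "carry_out", "payload": {"rows": [{"offset":[0,0,0],"rot":[0,0,0],"gripper":0},{"offset":[0,0,0],"rot":[0,0,0],"gripper":0},{"offset":[0,0,0],"rot":[0,0,0],"gripper":0},{"offset":[0,0,0],"rot":[0,0,0],"gripper":0},{"offset":[0,0,0],"rot":[0,0,0],"gripper":0},{"offset":[0,0,0],"rot":[0,0,0],"gripper":0},{"offset":[0,0,0],"rot":[0,0,0],"gripper":0},{"offset":[0,0,0],"rot":[0,0,0],"gripper":0},{"offset":[0,0,0],"rot":[0,0,0],"gripper":0}]}}

```text
time: 44.7
position: [0.4878, -0.3871, 0.1168]
tool_rot: [-3.123, 0.339, 0.0]
ft_force: [-0.4, 1.9, 1.8]
grip_width: 0.112
```

Run:
```python
from h import *
st(); grab('wrist','w19');grab('side','s19')
d=load('w9');
import numpy as np
```

```text
t 44.70 [ 0.4878 -0.3871  0.1168] ydir -102.4 z [ 0.     0.001 -1.   ] F [-0.4  1.9  1.8] g 0.112
```

View pics/w19.png

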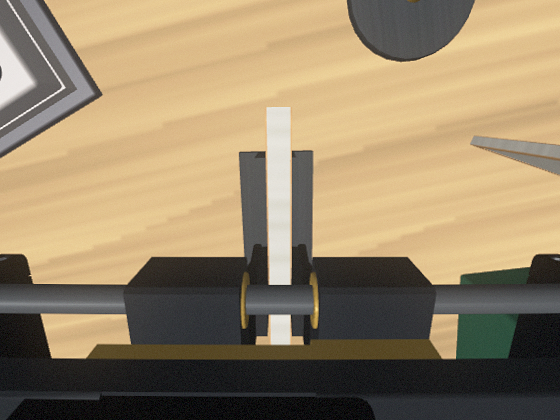

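View pics/s19.png

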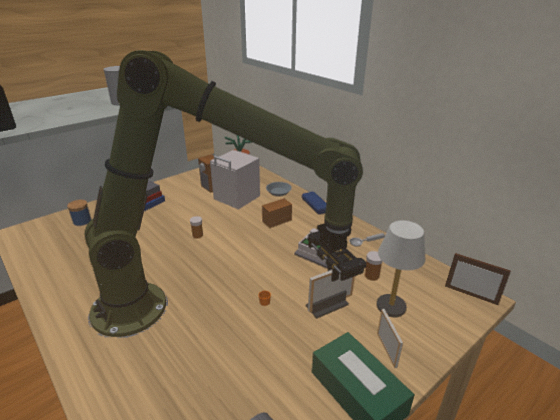

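Run:
```python
from h import *
plan([((.4878,-.387,.245),None,0),((.64,-.03,.25),tool(-97.5),0)],step=.045)
```

```text
[{"offset": [0.0, -0.0001, -0.0427], "rot": [0.0, 0.0, 0.0], "gripper": 0}, {"offset": [0.0, -0.0001, -0.0427], "rot": [0.0, 0.0, 0.0], "gripper": 0}, {"offset": [0.0, -0.0001, -0.0427], "rot": [0.0, 0.0, 0.0], "gripper": 0}, {"offset": [0.008, -0.0424, -0.0005], "rot": [0.0, 0.0, -0.5], "gripper": 0}, {"offset": [0.0084, -0.0423, -0.0006], "rot": [0.0, 0.0, -0.5], "gripper": 0}, {"offset": [0.0087, -0.0422, -0.0005], "rot": [0.0, 0.0, -0.5], "gripper": 0}, {"offset": [0.0091, -0.0421, -0.0005], "rot": [0.0, 0.0, -0.5], "gripper": 0}, {"offset": [0.0095, -0.0421, -0.0006], "rot": [0.0, 0.0, -0.5], "gripper": 0}, {"offset": [0.0099, -0.042, -0.0005], "rot": [0.0, 0.0, -0.5], "gripper": 0}, {"offset": [0.0102, -0.0419, -0.0006], "rot": [0.0, 0.0, -0.5], "gripper": 0}]
[{"offset": [0.0106, -0.0418, -0.0005], "rot": [0.0, 0.0, -0.5], "gripper": 0}, {"offset": [0.0109, -0.0417, -0.0005], "rot": [0.0, 0.0, -0.5], "gripper": 0}]
end [ 0.64 -0.03  0.25] 12
```

Request:
{"api": "carry_out", "payload": {"rows": [{"offset":[0,0,-0.043],"rot":[0,0,0],"gripper":0},{"offset":[0,0,-0.043],"rot":[0,0,0],"gripper":0},{"offset":[0,0,-0.043],"rot":[0,0,0],"gripper":0},{"offset":[0.008,-0.0424,-0.0005],"rot":[0,0,-0.5],"gripper":0},{"offset":[0.0084,-0.0423,-0.0005],"rot":[0,0,-0.5],"gripper":0},{"offset":[0.0087,-0.0422,-0.0005],"rot":[0,0,-0.5],"gripper":0},{"offset":[0.0091,-0.0421,-0.0005],"rot":[0,0,-0.5],"gripper":0},{"offset":[0.0095,-0.0421,-0.0005],"rot":[0,0,-0.5],"gripper":0},{"offset":[0.0099,-0.042,-0.0005],"rot":[0,0,-0.5],"gripper":0},{"offset":[0.0102,-0.0419,-0.0005],"rot":[0,0,-0.5],"gripper":0}]}}

```text
time: 46.05
position: [0.6065, -0.1098, 0.2488]
tool_rot: [3.13, -0.245, 0.0]
ft_force: [0.1, -0.7, -2.2]
grip_width: 0.116
```

Request:
{"api": "carry_out", "payload": {"rows": [{"offset":[0.0106,-0.0418,-0.0005],"rot":[0,0,-0.5],"gripper":0},{"offset":[0.011,-0.0417,-0.0005],"rot":[0,0,-0.5],"gripper":0},{"offset":[0,0,0],"rot":[0,0,0],"gripper":0},{"offset":[0,0,0],"rot":[0,0,0],"gripper":0},{"offset":[0,0,0],"rot":[0,0,0],"gripper":0}]}}

```text
time: 46.68
position: [0.6397, -0.033, 0.2503]
tool_rot: [3.133, -0.221, 0.0]
ft_force: [-0.2, 0.8, -2.4]
grip_width: 0.119
```

Run:
```python
from h import *
st(); grab('wrist','w20');grab('scene','e20')
```

```text
t 46.67 [ 0.6397 -0.033   0.2503] ydir -98.1 z [ 0.    -0.001 -1.   ] F [-0.2  0.8 -2.4] g 0.119
```

View pics/w20.png

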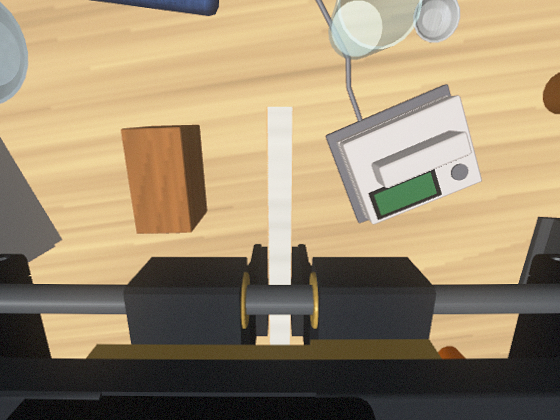

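View pics/e20.png

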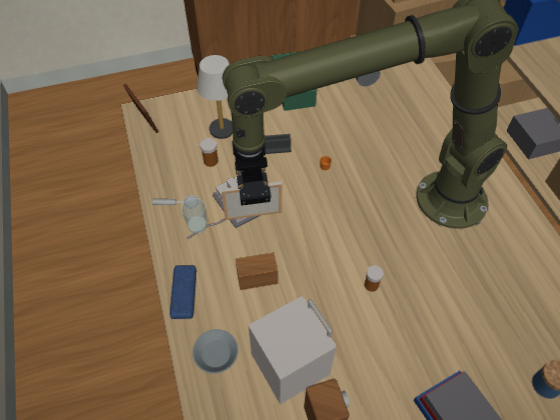

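Run:
```python
from h import *
im=load('w20')['img'][100:250,100:300,::-1]
cv2.imwrite('pics/c20.png',cv2.resize(im,None,fx=4,fy=4,interpolation=cv2.INTER_CUBIC))
```

```text
(no output)
```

View pics/c20.png

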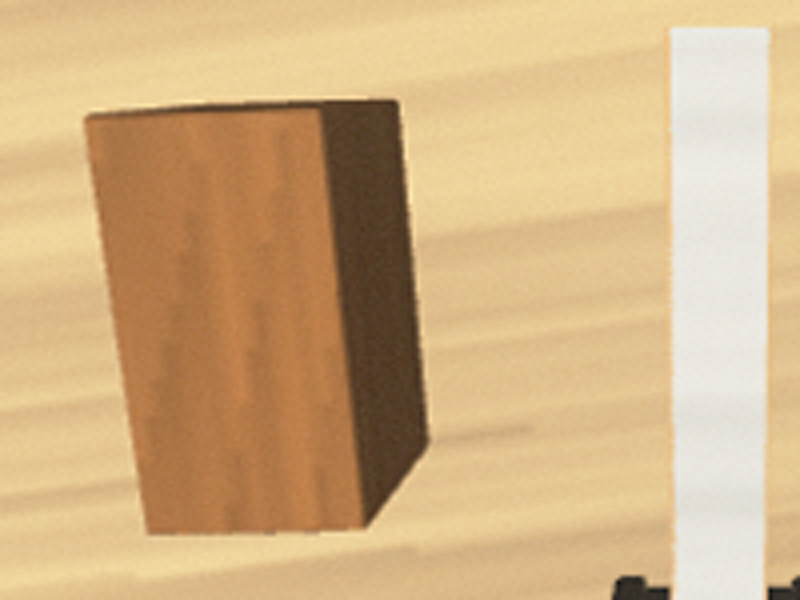

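Run:
```python
from h import *
np.set_printoptions(precision=4,suppress=True)
d=load('w20')
q=lambda u,v,z: onz(d,(100+u/4-.4,100+v/4-.4),z)
T=np.array([q(85,117,.08),q(321,107,.08),q(365,527,.08),q(147,534,.08)]); print(T[:,:2],T.mean(0))
a=lambda v:np.degrees(np.arctan2(v[1],v[0]))
print(a(T[1]-T[2]),a(T[0]-T[3]),a(T[0]-T[1])-90,a(T[3]-T[2])-90,np.linalg.norm(T[1]-T[2]),np.linalg.norm(T[0]-T[1]))
B=np.array([q(399,101,0),q(429,441,0)]); print(B[:,:2],a(B[0]-B[1]),np.linalg.norm(B[0]-B[1]))
for n in ['w4','w7']:
  pass
# board top edge
p=[onz(d,(100+719/4,106.5),.2503+.022)]; print(p)
```

```text
[[0.7262 0.1099]
 [0.7202 0.0523]
 [0.6127 0.065 ]
 [0.6189 0.1232]] [0.6695 0.0876 0.08  ]
-6.743617646535349 -7.042792119550427 -5.94815727027644 -6.109038445604256 0.10825740315863588 0.05796339023604919
[[0.7194 0.0523]
 [0.6131 0.0648]] -6.7432232649676624 0.10699548385406481
[array([ 0.7199, -0.0449,  0.2723])]
```

```bash
cat > place.py <<'E'
from h import *
np.set_printoptions(precision=4,suppress=True)
yaw=np.radians(-6.7); xd=np.array([np.cos(yaw),np.sin(yaw),0]); n=np.array([np.sin(yaw),-np.cos(yaw),0]); Z=np.array([0,0,1.])
F=np.array([.6655,.0578,0]); th=np.radians(11); L=.1088
w=np.cos(th)*Z-np.sin(th)*n; m=np.cos(th)*n+np.sin(th)*Z
Rt=np.stack([xd,np.cross(-w,xd),-w],1)
def tgt(gap,dz): return F+n*(.08*np.tan(th)+gap)+.005*m+L*w+Z*dz
E
python3 - <<'E'
from place import *
print(tgt(0,0),Rt)
plan([(tgt(.03,.13),Rt,0),(tgt(.03,.04),None,0),(tgt(.012,.012),None,0)],step=.045)
E
```

```text
[0.6655 0.0581 0.1078] [[ 0.9932 -0.1145 -0.0223]
 [-0.1167 -0.9749 -0.1895]
 [ 0.      0.1908 -0.9816]]
[{"offset": [0.0068, -0.0316, 0.0064], "rot": [-5.5, 0.1, -0.7], "gripper": 0}, {"offset": [0.0071, -0.032, 0.0033], "rot": [-5.5, 0.1, -0.7], "gripper": 0}, {"offset": [0.0, -0.0086, 0.0441], "rot": [0.0, 0.0, 0.0], "gripper": 0}, {"offset": [-0.0001, -0.0087, 0.0442], "rot": [0.0, 0.0, 0.0], "gripper": 0}, {"offset": [0.0, -0.023, 0.024], "rot": [0.0, 0.0, 0.0], "gripper": 0}]
end [0.6641 0.0462 0.1198] 5
```

Request:
{"api": "carry_out", "payload": {"rows": [{"offset":[0.007,-0.0316,0.0064],"rot":[-5.5,0,-0.7],"gripper":0},{"offset":[0.007,-0.032,0.0033],"rot":[-5.5,0,-0.7],"gripper":0},{"offset":[0,-0.0086,0.044],"rot":[0,0,0],"gripper":0},{"offset":[0,-0.0086,0.044],"rot":[0,0,0],"gripper":0},{"offset":[0,0,0],"rot":[0,0,0],"gripper":0},{"offset":[0,-0.023,0.024],"rot":[0,0,0],"gripper":0},{"offset":[0,0,0],"rot":[0,0,0],"gripper":0},{"offset":[0,0,0],"rot":[0,0,0],"gripper":0}]}}

```text
time: 47.78
position: [0.6651, 0.0471, 0.1225]
tool_rot: [2.945, -0.169, -0.015]
ft_force: [0.6, -0.4, -0.8]
grip_width: 0.115
```

Run:
```python
from place import *
st(); grab('side','s21');grab('scene','e21');grab('wrist','w21')
a=load('s21')['img'][150:270,220:353,::-1]; b=load('e21')['img'][200:320,200:333,::-1]
cv2.imwrite('pics/c21.png',np.hstack([cv2.resize(a,(400,360),interpolation=2),cv2.resize(b,(400,360),interpolation=2)]))
plan([(tgt(.004,.002),Rt,0)],step=.01)
```

```text
t 47.77 [0.6651 0.0471 0.1225] ydir -96.6 z [-0.021 -0.19  -0.982] F [ 0.6 -0.4 -0.8] g 0.115
[{"offset": [-0.0004, -0.0047, 0.0054], "rot": [0.0, 0.0, 0.1], "gripper": 0}, {"offset": [-0.0003, -0.0047, 0.0053], "rot": [0.0, 0.0, 0.1], "gripper": 0}]
end [0.6651 0.0541 0.1098] 2
```

View pics/c21.png

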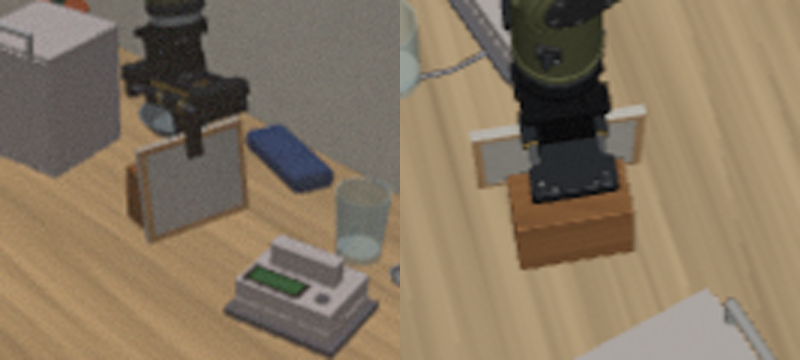

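View pics/w21.png

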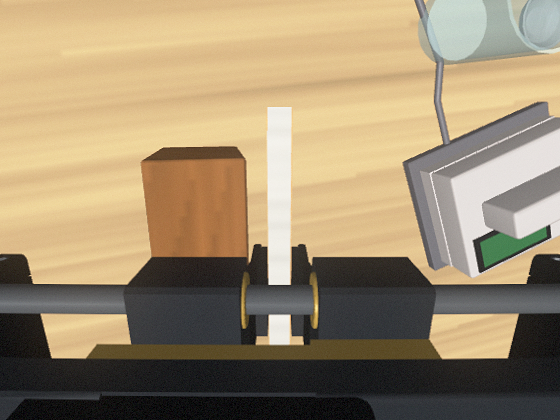

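Request:
{"api": "carry_out", "payload": {"rows": [{"offset":[0,-0.0047,0.0054],"rot":[0,0,0],"gripper":0},{"offset":[0,-0.0047,0.0054],"rot":[0,0,0],"gripper":0},{"offset":[0,0,0],"rot":[0,0,0],"gripper":0},{"offset":[0,0,0],"rot":[0,0,0],"gripper":0}]}}

```text
time: 48.42
position: [0.6648, 0.0556, 0.1077]
tool_rot: [2.946, -0.167, -0.019]
ft_force: [-0.1, 0.7, 0.9]
grip_width: 0.112
```

Request:
{"api": "carry_out", "payload": {"rows": [{"offset":[0,-0.002,0.0002],"rot":[0,0,0],"gripper":0},{"offset":[0,-0.001,0.0002],"rot":[0,0,0],"gripper":0},{"offset":[0,0,0],"rot":[0,0,0],"gripper":0},{"offset":[0,0,0],"rot":[0,0,0],"gripper":0}]}}

```text
time: 48.92
position: [0.665, 0.0568, 0.1074]
tool_rot: [2.944, -0.168, -0.02]
ft_force: [-2.5, -1.9, 5.7]
grip_width: 0.116
```

Request:
{"api": "carry_out", "payload": {"rows": [{"offset":[0,-0.0015,-0.0005],"rot":[0,0,0],"gripper":0},{"offset":[0,-0.001,0],"rot":[0,0,0],"gripper":0},{"offset":[0,0,0],"rot":[0,0,0],"gripper":0},{"offset":[0,0,0],"rot":[0,0,0],"gripper":0}]}}

```text
time: 49.42
position: [0.6655, 0.0595, 0.107]
tool_rot: [2.944, -0.168, -0.019]
ft_force: [-1.6, -3.5, 4.7]
grip_width: 0.118
```

Run:
```python
from place import *
s=st(); print(s['torque']); grab('side','s22');grab('wrist','w22')
a=load('s22')['img'][170:230,250:316,::-1]; b=load('w22')['img'][90:280,120:330,::-1]
cv2.imwrite('pics/c22.png',np.hstack([cv2.resize(a,(396,360),interpolation=2),cv2.resize(b,(396,360),interpolation=2)]))
```

```text
t 49.42 [0.6655 0.0595 0.107 ] ydir -96.5 z [-0.024 -0.191 -0.981] F [-1.6 -3.5  4.7] g 0.118
[-1.2109  0.5621 -0.0713]
```

View pics/c22.png

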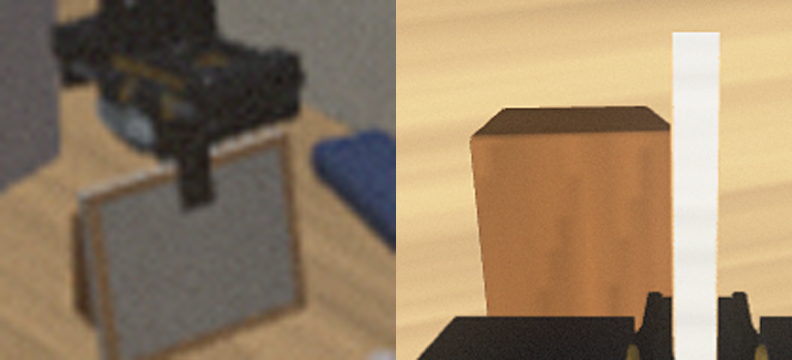

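Request:
{"api": "carry_out", "payload": {"rows": [{"offset":[0,-0.001,-0.0003],"rot":[0,0,0],"gripper":0},{"offset":[0,-0.001,-0.0002],"rot":[0,0,0],"gripper":0},{"offset":[0,0,0],"rot":[0,0,0],"gripper":0},{"offset":[0,0,0],"rot":[0,0,0],"gripper":0}]}}

```text
time: 50.02
position: [0.6656, 0.0602, 0.107]
tool_rot: [2.942, -0.169, -0.02]
ft_force: [-0.6, -5.2, 4.8]
grip_width: 0.117
```

Request:
{"api": "carry_out", "payload": {"rows": [{"offset":[0,0,0],"rot":[0,0,0],"gripper":0.4},{"offset":[0,0,0],"rot":[0,0,0],"gripper":0.4},{"offset":[0,0,0],"rot":[0,0,0],"gripper":0.4},{"offset":[0,0,0],"rot":[0,0,0],"gripper":0.4},{"offset":[0,0,0],"rot":[0,0,0],"gripper":0.4}]}}

```text
time: 50.65
position: [0.6655, 0.0631, 0.1066]
tool_rot: [2.946, -0.167, -0.02]
ft_force: [0.6, -0.5, 0.0]
grip_width: 0.396
```

Run:
```python
from place import *
s=st(); grab('side','s23');grab('wrist','w23')
a=load('s23')['img'][170:230,250:316,::-1]; b=load('w23')['img'][90:280,120:330,::-1]
cv2.imwrite('pics/c23.png',np.hstack([cv2.resize(a,(396,360),interpolation=2),cv2.resize(b,(396,360),interpolation=2)]))
```

```text
t 50.65 [0.6655 0.0631 0.1066] ydir -96.5 z [-0.024 -0.189 -0.982] F [ 0.6 -0.5  0. ] g 0.396
```

View pics/c23.png

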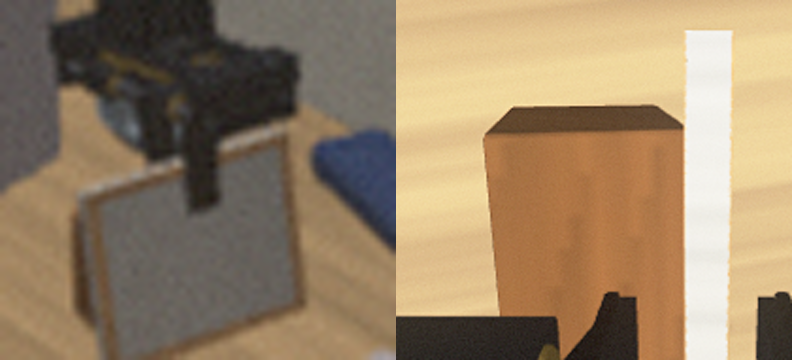

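Board rests, no contact force. Retreat straight along the tool axis.

Request:
{"api": "carry_out", "payload": {"rows": [{"offset":[0,0.002,-0.015],"rot":[0,0,0],"gripper":0.4},{"offset":[0,0,-0.03],"rot":[0,0,0],"gripper":0.4},{"offset":[0,0,-0.04],"rot":[0,0,0],"gripper":0.4},{"offset":[0,0,-0.05],"rot":[5.5,0,0],"gripper":0.4},{"offset":[-0.04,0,-0.02],"rot":[5.5,0,0],"gripper":0.4},{"offset":[-0.05,0,0],"rot":[0,0,0],"gripper":0.4},{"offset":[-0.05,0,0],"rot":[0,0,0],"gripper":0.4},{"offset":[0,0,0],"rot":[0,0,0],"gripper":0.4},{"offset":[0,0,0],"rot":[0,0,0],"gripper":0.4}]}}

```text
time: 51.88
position: [0.5306, 0.1039, 0.2613]
tool_rot: [-3.136, 0.178, -0.001]
ft_force: [0.3, 0.2, 0.5]
grip_width: 0.397
```

Run:
```python
from place import *
s=st(); grab('side','s24');grab('wrist','w24');grab('scene','e24')
b=load('s24')['img'][150:290,180:366,::-1]; cv2.imwrite('pics/c24.png',cv2.resize(b,None,fx=4,fy=4,interpolation=2))
```

```text
t 51.88 [0.5306 0.1039 0.2613] ydir -96.5 z [ 0.001  0.001 -1.   ] F [0.3 0.2 0.5] g 0.397
```

View pics/c24.png

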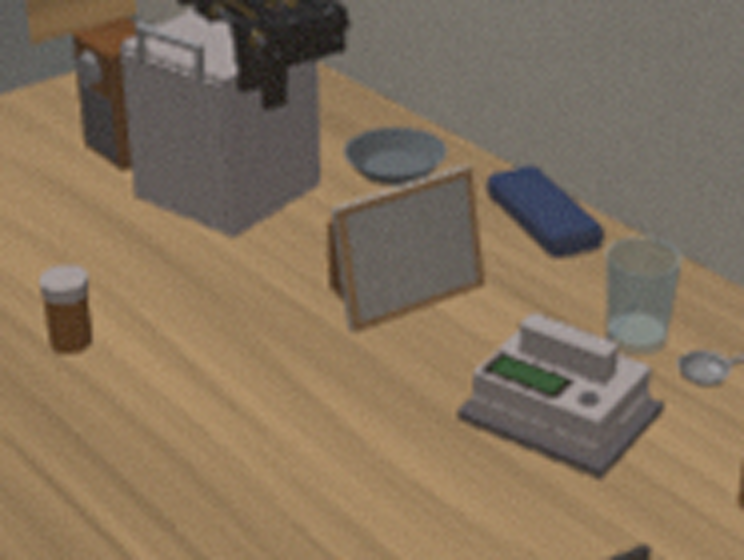

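View pics/w24.png

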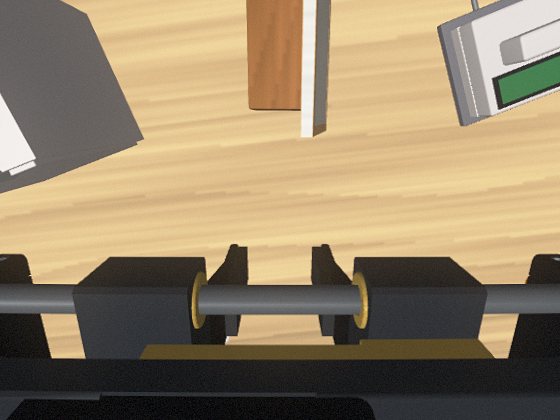

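View pics/e24.png

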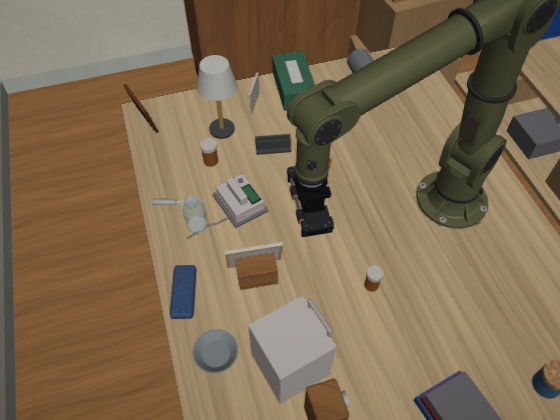

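Run:
```python
from place import *
d=load('s24')
q=lambda u,v,z: onz(d,(180+u/4-.4,150+v/4-.4),z)
a,b=q(355,328,0),q(484,286,0);print(a,b,np.linalg.norm(a-b),np.degrees(np.arctan2((b-a)[1],(b-a)[0])),(a+b)/2)
a,b=q(335,210,.129),q(471,170,.129);print(a,b,np.linalg.norm(a-b),np.degrees(np.arctan2((b-a)[1],(b-a)[0])),(a+b)/2)
A=load('scene0')['img'][280:400,240:345].astype(int);B=load('e24')['img'][280:400,240:345].astype(int)
D=cv2.blur(np.abs(A-B).sum(2).astype(np.float32),(3,3)); print('bin diff max',D.max(),np.unravel_index(D.argmax(),D.shape),(D>40).sum())
# expected seated monitor corners/dock in scene
dw=load('w17'); q=lambda u,v,z:onz(dw,(u,v),z)
M=np.array([q(222,122,.053),q(314,122,.053),q(313,236,.053),q(225,236,.053)]);print('mon c',M.mean(0),np.degrees(np.arctan2(*(M[0]-M[3])[1::-1]))-90)
```

```text
[ 0.5919  0.0476 -0.    ] [0.7428 0.0221 0.    ] 0.15304267143091127 -9.583216969396831 [ 0.6674  0.0348 -0.    ]
[0.5853 0.0681 0.129 ] [0.7393 0.0436 0.129 ] 0.1559684694503626 -9.010900496674394 [0.6623 0.0559 0.129 ]
bin diff max 90.0 (np.int64(22), np.int64(68)) 180
mon c [ 0.6479 -0.1812  0.053 ] 13.88173654656947
```

Run:
```python
from h import *
f=lambda t,: cv2.resize(load(t)['img'][290:350,290:345,::-1],None,fx=7,fy=7,interpolation=2)
cv2.imwrite('pics/c25.png',np.hstack([f('scene0'),f('e24')]))
```

```text
(no output)
```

View pics/c25.png

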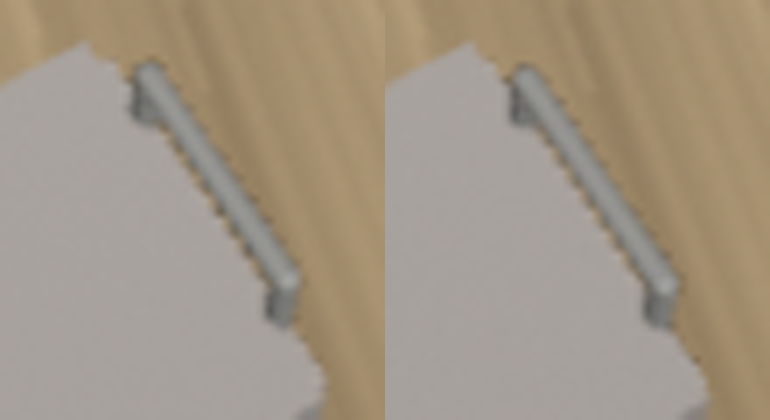

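```bash
python3 -c "
from h import *
print(workorder.close_job()); st()"
```

```text
the job is handed in; nothing more can be done
None
the job is handed in; nothing more can be done
```

The job is handed in after about 52 s of the 210 s allowed, done in the order you asked.

- **Bin:** I tilted it open, dropped in all four white dose cups and pushed it shut. At the stop it took about 19 N. The handle now sits about 1 pixel further in than at the start, and no cup is visible outside. One cup was knocked aside during the run; I found it again before picking it up.
- **Monitor:** It is on the charging base, screen to the front. The tool stopped 12.1 mm above its height on the table, against 12 mm expected, so it is fully down over both pegs. A later camera measurement put the centre within about 2 mm of the base's centre. It read the turn about 1° less than the base's.
- **Memo board:** The larger board from the rack leans at about 11° on the block's lamp-side face. The foot is on the shelf and it is centred to within a few millimetres. It held after release, with no force on the gripper.
- **Left alone:** I did not touch the bottles, tumbler, orange cup, small board or picture frame.

**Checks that disagreed:** The side camera read the board's turn as about −9°, while the wrist camera read the block as −6.7°. Close up, the board and block edges looked parallel, so I left it.

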